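# Lay the last border tile and roll the mosaic row flush

### The arm

A 6-joint arm with a two-finger parallel gripper is mounted at the origin on a cart in front of the work surface, level with it; the furniture and walls round the work are solid. World frame = base frame: x ahead of the robot, y to its left, z up, the work surface at z = 0. Lengths are in m, angles in rad, forces in N, time in s.
With the tool pointing down it reaches from about 0.375 to 0.925 m from the base axis. Payload 5.7 kg.
Tool frame: the origin (TCP) lies at the very end of the fingers, on their centre line; the grasp point (between the pads) lies 19 mm behind it (env.grip_depth is the distance from the TCP to the grasp point, in m); z points along the fingers, y is the direction in which the jaws open and shut (so a half turn about z gives the same grasp; the last joint's range is limited). The gripper opens to 85 mm and grips with 20 to 120 N. Pads are 22 mm wide; open, the fingers measure 114 mm over their backs; the gripper's body (76 mm by 85 mm) begins 54 mm behind the grasp point. The pads swing forward as they close: fully open they stand 13 mm farther back than shut.
Start: joints at [-1.219, 0.359, 1.51, -0, 1.272, -0.115], TCP at [0.27, -0.536, 0.231] pointing down, gripper open.
Joint ranges: [-2.97, 2.97], [-1.01, 2.36], [0.21, 2.38], [-0.96, 4.11], [0.2, 2.71], [-2.98, 2.98]. Speed limits (rad/s): [2.39, 2.39, 3.14, 3.14, 3.14, 3.14].

### API

Orientations are given as a unit quaternion [w, x, y, z].
In Python, from plant import env gives the robot as it stands.
- The arm moves only by the shell command python3 -m crank 'ROWS' [FORCE]. ROWS is JSON, a list of rows, each a list of 7 numbers: the closure, from 0 (fully open) to 1 (shut), then the shift along the world's x, y, z as a fraction of full scale, then the turn, a rotation vector about the world's x, y, z as a fraction of full scale. A call has exactly 10 rows; each row shifts and turns the commanded pose from where the row before left it; what a row does not reach is not made up. Full scale, the value 1, is 30 cm for a shift and 120 degrees for a turn. A row lasts 1/10 s, in which the tool goes at most 50 mm and 8.59 degrees, less where a joint would pass 70% of its speed; a pose out of reach is approached as far as the arm can. A call with a number of a shift or a turn outside -1 to 1 is refused whole. A call with a gripper value outside its range is refused whole. The fingers move at their own pace and stop on an object; FORCE is the grip in N (left out, the last holds). Time passes only in rows, so rows that do not move let the fingers close, or fill a call up. It gives the time, the measured TCP pose, the force and the opening at its end, in the units of the state.
- env.get_state(): the state, without advancing time (a new reading comes with each control period).
- env.get_image(name): name is "side" or "top"; returns the picture (420x560x3 uint8, red, green, blue); there is no depth.
- env.calibration(name): a dict with "vfov" (degrees; the focal length in pixels is half the picture's height over the tangent of half this angle, whatever the lens; pixels are square), "cx", "cy" (the principal point, pixels), "k1" (the pictures are not rectified: a ray, as slopes to the right and down, at radius r is drawn at 1 + k1 r^2 times it, then the intrinsics apply), "R" (3x3) and "t" (3): a world point X has camera coordinates R X + t. Camera axes: x right, y down, z forward; pixel columns grow to the right and rows downward; lengths in m; the calibration is good to about 2 mm. A picture is of the moment at which its call begins. calibration takes no time and is no camera call.
- env.finish_job(): hands the job in, once; it reports no verdict.
The state is a dict: "clock": time; "joints": joint angles; "dq": joint speeds; "effort": joint torques, N m; "position": TCP position; "tool_rot": TCP orientation; "ft_force": force on the tool from outside, world axes, zero at the start; "moment": the same for the moment, N m; "opening": opening from 0.0 (shut) to 1.0 (fully open).
Only numpy, scipy, OpenCV 4.12 (cv2) and the standard library are available. Lean on these libraries where they do the work, as an engineer would, in place of code of your own. Each camera call takes 0.05 s, during which the arm holds its last target.

### The job

The near border row of the mosaic panel still stands proud and one tile is missing: lay the loose tile squarely in the gap, then take the twin-drum hand roller out of its tray and roll it along the row with firm pressure until every tile of the row, the new one too, is flush with the panel. Press the row down with the roller, not with the fingers, then stand the roller back upright in its tray, and do not knock over or shift the bottle, jars, mug, marker and sanding block standing around.

Things in the scene. Friction and masses are not known exactly. Their poses are not given: they have to be found in the camera images.
- panel: Mosaic panel, fixed, 190 x 312 mm (x, y), top 22 mm over the table; origin: centre of its underside; +x to its far side, +y along the row to its left end. Border of 24 mm tiles, 27 mm apart, done on 3 sides. In the near row (at x = -74.5 mm, along y) 6 tiles stand proud and 1 is missing. The 6 mm lip before the row, the field behind it and 2 tiles at each end of it lie at flush height
- row_left (a point): left end (+y) of the unfinished row, on its centre line, at flush height (22 mm over the table); its axes are the panel's
- row_right (a point): right end (-y) of the unfinished row, 189 mm from row_left, on its centre line, at flush height
- gap (a point): the empty place in the row, panel y = -27 mm: where the centre of the last tile will be once it is flush (16 mm over the table); axes are the panel's. The slot is 29 mm wide across the row and 30 mm long between the neighbouring tiles: 2 to 3 mm of play on each side of the tile
- bed (a joint): grey stiff bed under the gap: its height in m above its final depth (0 = fully down), 6 to 7 mm at the start; a tile laid on it stands just as much proud of flush. It sinks under about 7 N and stays where it is pressed
- last_tile_center (a point): the last loose tile, plain ceramic 24 x 24 x 12 mm with a square plan, lying flat on the table on its own; this is its centre (6 mm over the table); z up, x and y square to its edges. For laying, hold it by the upper half: fingers cannot enter the slot beside it
- roller_grip (a point): hand roller, middle of its upright wooden grip (40 mm along x, 30 along y, top 32 mm above this point). x = rolling direction (either way), y = drum axles, z up. Steel frame 60 mm wide up to 38 mm under this point; two black rubber drums, 34 mm thick, 48 wide, axles 20 mm before and behind, undersides 87 mm below this point. 0.35 to 0.57 kg. Stands on its drums in the tray
- drum_front (a joint): turning angle (rad) of the drum at roller +x; free to turn either way
- tray_in (a point): centre of the floor (6 mm over the table) of the roller's home, a fixed shallow dark wooden tray, 92 x 78 mm inside (its x by y), 6 mm walls, rim 12 mm over the table. The roller stands in it with its rolling direction along tray x, drums on the floor. The tray is left or right of the panel, the last tile on the other side
- clear_bottle: loose clear glass bottle with a yellow cap, 63 mm in diameter, 232 mm high, standing on the robot's side of the row; origin at the centre of its base
- pigment_jar: loose stoppered glass pigment jar with black lid, 56 mm in diameter, 89 mm high, standing on the robot's side of the panel; origin at the centre of its base
- cork_jar: loose small jar with cork, 46 mm in diameter, 71 mm high; origin at the centre of its base
- mug: loose white dotted mug, 82 x 117 x 91 mm high (handle along its y); origin at the centre of its base
- marker: loose green and white marker pen, 17 x 135 x 16 mm, lying on the panel's field; origin at its middle, underside
- sanding_block: loose wooden sanding block, 48 x 76 x 27 mm high (its x by y), lying 45 to 60 mm beyond the centre of the last tile on that tile's +x side; origin at the centre of its underside
- tile_1 (a joint): height in m by which tile 1 of the row (counted from the left, panel y = +81 mm) stands proud of flush; 0 = flush (a stop), 3 to 6 mm at the start. A tile sinks under about 7 N and stays where it is pressed
- tile_2 (a joint): height in m by which tile 2 of the row (counted from the left, panel y = +54 mm) stands proud of flush; 0 = flush (a stop), 3 to 6 mm at the start. A tile sinks under about 7 N and stays where it is pressed
- tile_3 (a joint): height in m by which tile 3 of the row (counted from the left, panel y = +27 mm) stands proud of flush; 0 = flush (a stop), 3 to 6 mm at the start. A tile sinks under about 7 N and stays where it is pressed
- tile_4 (a joint): height in m by which tile 4 of the row (counted from the left, panel y = +0 mm) stands proud of flush; 0 = flush (a stop), 3 to 6 mm at the start. A tile sinks under about 7 N and stays where it is pressed
- tile_5 (a joint): height in m by which tile 5 of the row (counted from the left, panel y = -54 mm) stands proud of flush; 0 = flush (a stop), 3 to 6 mm at the start. A tile sinks under about 7 N and stays where it is pressed
- tile_6 (a joint): height in m by which tile 6 of the row (counted from the left, panel y = -81 mm) stands proud of flush; 0 = flush (a stop), 3 to 6 mm at the start. A tile sinks under about 7 N and stays where it is pressed
- last_tile: the same tile: centre of its underside
- roller: the same roller: origin midway between the undersides of the two drums, 87 mm below roller_grip; same axes
Not all that is in view belongs to the job. There is more than one size of the part that bears tray_in; the job needs the largest. Leave any orange look-alike of the roller alone.

How it is judged:
On the way, in this order (a step that is already met when the one before it is completed fails the run):
1. the last tile lies squarely in the gap, let go (horizontal distance between last_tile_center and gap below 0.006 m and angle between last_tile_center's own z axis and vertical below 0.15 rad and (angle between the x axis of last_tile_center and the x axis of gap, either way round below 0.2 rad or angle between the x axis of last_tile_center and the y axis of gap, either way round below 0.2 rad) and z of last_tile_center in the frame of gap below 0.0095 m and contact force between the fingers and last_tile below 0.1 N), for 0.2 s.
2. the roller bears on the row with more than 3 N while its drums turn ((contact force between roller and panel above 3 N or contact force between roller and last_tile above 3 N) and (velocity of joint drum_front above 0.15 rad/s or velocity of joint drum_front below -0.15 rad/s)), for 0.05 s.
3. all seven tiles of the row are flush (value of joint each of tile_1, tile_2, tile_3, tile_4, tile_5, tile_6 below 0.0015 m and z of last_tile_center in the frame of gap below 0.002 m and horizontal distance between last_tile_center and gap below 0.006 m and angle between last_tile_center's own z axis and vertical below 0.15 rad and (angle between the x axis of last_tile_center and the x axis of gap, either way round below 0.2 rad or angle between the x axis of last_tile_center and the y axis of gap, either way round below 0.2 rad)), for 0.2 s.
At the end, for the whole second after the job is handed in: Every tile of the row is no more than 1.5 mm proud (the new tile 2 mm), the new tile lies within 6 mm of the middle of its place, square within 0.2 rad and not tilted; the roller stands upright (within 0.12 rad) and at rest on its drums on the tray's floor, within 20 mm of its middle, let go (all of step 3 and horizontal distance between roller and tray_in below 0.02 m and z of roller in the frame of tray_in below 0.004 m and angle between roller_grip's own z axis and vertical below 0.12 rad and linear speed of each of roller, last_tile below 0.02 m/s); the robot touches nothing.
It fails at once if a bystander is knocked over or shifted by more than 30 mm (distance of any of clear_bottle, pigment_jar, cork_jar, mug, marker, sanding_block from where it was at the start of the episode above 0.03 m or angle between any of clear_bottle, pigment_jar, cork_jar, mug's own z axis and vertical above 0.5 rad).
It fails at once if the fingers press on the panel or its fixed tiles with more than 12 N (contact force between the fingers and panel above 12 N).
It also fails if it takes over 72 s, if anything falls off the work surface, if the arm or the gripper's body presses on something with over 40 N, if the wrist force passes 120 N, or if a joint passes its speed limit or range.

## Working session

There is one attempt and no reset: what is moved stays moved. The work goes in short steps, Python scripts to look and compute and a shell command to move; the robot and the scene stay as the last step left them, time stands still between calls to the robot, and variables do not carry over. Pictures are saved under pics/ and viewed, and the job is handed in when it is done.

```bash
ls; mkdir -p pics
python3 - <<'E'
from plant import env
import cv2
for n in("side","top"):
    im=env.get_image(n); cv2.imwrite(f"pics/{n}0.png",im[:,:,::-1])
    print(n,env.calibration(n))
print(env.get_state(), env.grip_depth)
E
```

```text
pics
side {'vfov': 57.536257961844306, 'cx': 280.6063394131745, 'cy': 206.48547990787245, 'k1': -0.06523470021958738, 'R': array([[-0.98086187, -0.19460601, -0.00620476],
       [-0.06460106,  0.3553368 , -0.93250333],
       [ 0.18367553, -0.91425612, -0.36110807]]), 't': array([0.54183487, 0.20224875, 1.40930071])}
top {'vfov': 50.71989895015858, 'cx': 273.5992518308695, 'cy': 202.9829454272874, 'k1': 0.0148688070096317, 'R': array([[-0.00728092, -0.99987195, -0.01425011],
       [-0.99028065,  0.00918896, -0.13877967],
       [ 0.13889285,  0.01310116, -0.99022075]]), 't': array([-0.18720419,  0.60507139,  1.64707645])}
{'clock': 0.1, 'joints': array([-1.21910829e+00,  3.59468606e-01,  1.51132784e+00,  2.52029735e-05,
        1.27249308e+00, -1.15086122e-01]), 'dq': array([ 0.00112757, -0.00288912, -0.00187532,  0.00220734,  0.00238182,
       -0.00144926]), 'effort': array([ 6.55666845e-04, -5.28647554e+01, -2.79348511e+01, -6.85465807e-05,
        4.97893256e-03,  4.39763426e-05]), 'position': array([ 0.26980156, -0.53523312,  0.23051504]), 'tool_rot': array([-8.43926831e-04,  9.72889142e-01,  2.31270400e-01, -8.81791481e-05]), 'ft_force': array([-0.35650794,  0.01603184, -0.30358486]), 'moment': array([-0.00112099, -0.01307489,  0.04025218]), 'opening': 0.9996363988054418} 0.0187
```

View pics/top0.png

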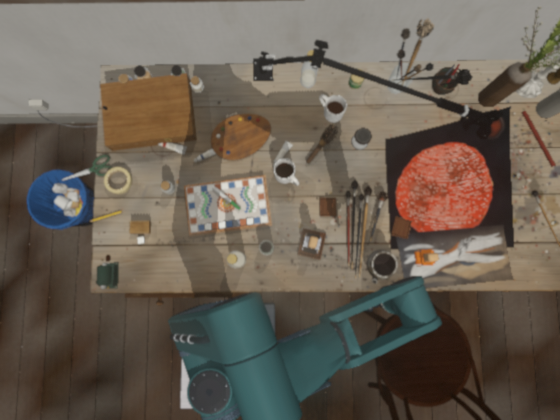

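View pics/side0.png

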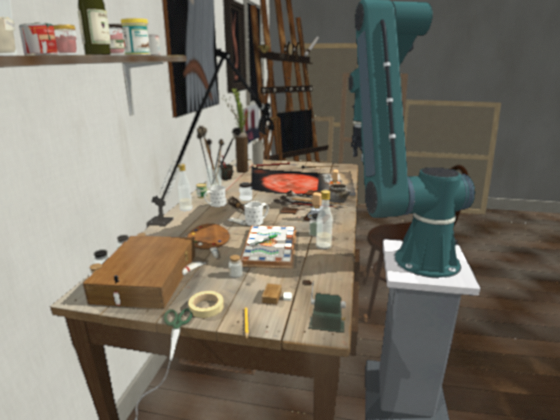

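```bash
cat > h.py <<'E'
import numpy as np, cv2
from plant import env
def cal(n):
    c=env.calibration(n); f=210/np.tan(np.radians(c['vfov']/2)); return c,f
def proj(n,X):
    c,f=cal(n); p=np.atleast_2d(X)@np.array(c['R']).T+c['t']; s=p[:,:2]/p[:,2:]
    r2=(s**2).sum(1,keepdims=True); return s*(1+c['k1']*r2)*f+[c['cx'],c['cy']]
def ray(n,uv):
    c,f=cal(n); d=(np.atleast_2d(uv)-[c['cx'],c['cy']])/f; s=d.copy()
    for _ in range(20): s=d/(1+c['k1']*(s**2).sum(1,keepdims=True))
    R=np.array(c['R']); D=np.c_[s,np.ones(len(s))]@R; return -R.T@c['t'],D
def atz(n,uv,z):
    o,D=ray(n,uv); return o+D*((z-o[2])/D[:,2:])
def crop(n,im,x0,y0,x1,y1,name,s=None):
    s=s or min(800/(x1-x0),600/(y1-y0))
    c=cv2.resize(im[y0:y1,x0:x1,::-1],None,fx=s,fy=s,interpolation=cv2.INTER_CUBIC); cv2.imwrite('pics/'+name,c); print(name,s,x0,y0)
E
python3 - <<'E'
import cv2
from h import *
im=cv2.imread('pics/top0.png')[:,:,::-1]
crop('top',im,190,90,470,300,'top0z.png')
E
```

```text
top0z.png 2.857142857142857 190 90
```

The top view shows the panel around (228,205), the roller in its tray at about (311,243), the loose tile at about (140,240) with the sanding block beyond it, and the bottle and pigment jar at (236,259) and (265,248). I'll zoom in.

Run:
```python
import cv2
from h import *
im=cv2.imread('pics/top0.png')[:,:,::-1]
crop('top',im,175,160,335,280,'a.png')
crop('top',im,115,205,175,250,'b.png')
im=cv2.imread('pics/side0.png')[:,:,::-1]
crop('side',im,220,180,360,285,'c.png')
```

```text
a.png 5.0 175 160
b.png 13.333333333333334 115 205
c.png 5.714285714285714 220 180
```

View pics/a.png

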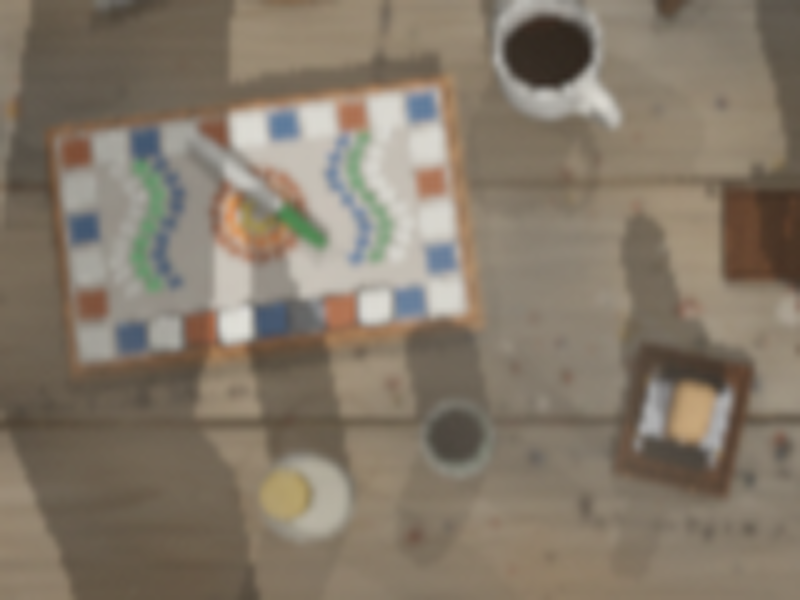

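View pics/b.png

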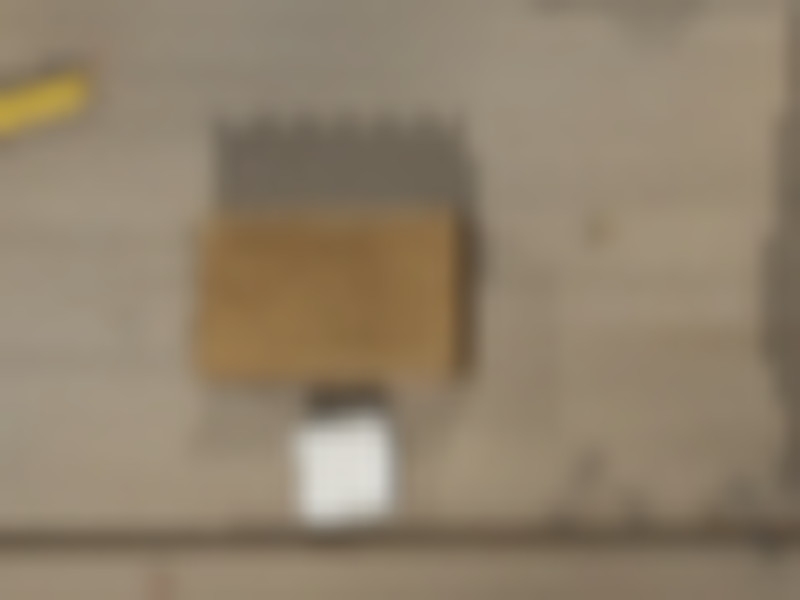

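View pics/c.png

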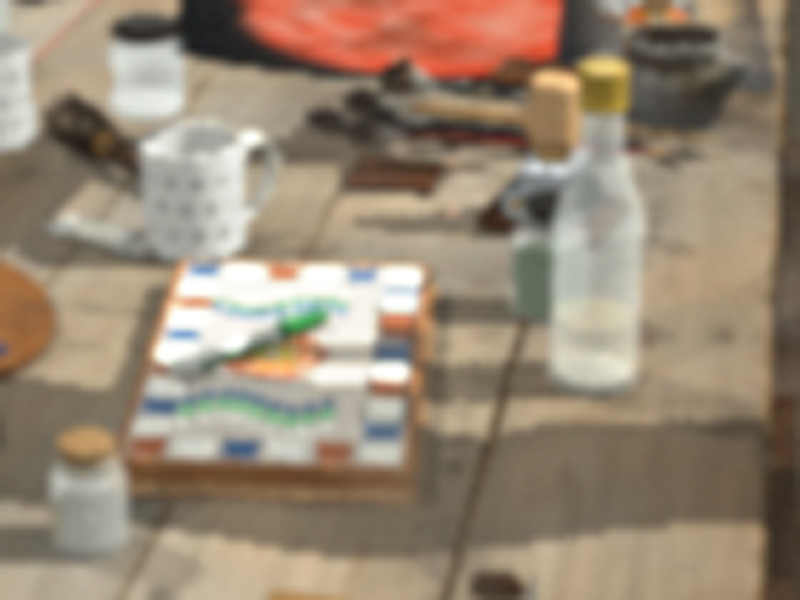

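```bash
cat > fit.py <<'E'
from h import *
from scipy.optimize import least_squares
def fitrect(n,pts,z,sx,sy,x0,fixed=True):
    pts=np.array(pts,float)
    def corners(p):
        c,s=np.cos(p[2]),np.sin(p[2]); L=np.array([[sx,sy],[sx,-sy],[-sx,-sy],[-sx,sy]])/2
        return np.c_[p[0]+c*L[:,0]-s*L[:,1],p[1]+s*L[:,0]+c*L[:,1],np.full(4,z)]
    r=least_squares(lambda p:(proj(n,corners(p))-pts).ravel(),x0)
    return r.x,np.abs(r.fun).max(),corners(r.x)
E
python3 - <<'E'
from fit import *
A=lambda L:[(175+x/5,160+y/5) for x,y in L]
W=atz('top',A([(50,130),(450,82),(480,322),(76,372)]),.022)
print(W, np.linalg.norm(W-np.roll(W,1,0),axis=1))
p,e,c=fitrect('top',A([(50,130),(450,82),(480,322),(76,372)]),.022,.19,.312,[W[:,0].mean(),W[:,1].mean(),0]);print('panel',p,e)
ca,sa=np.cos(p[2]),np.sin(p[2]); T=lambda x,y,z:np.array([p[0]+ca*x-sa*y,p[1]+sa*x+ca*y,z])
for y in (81,27,-27,-81): print(y,T(-.0745,y/1000,.022),(proj('top',T(-.0745,y/1000,.022))-[175,160])*5)
print('gap side px',(proj('side',T(-.0745,-.027,.022))-[220,180])*5.714)
P=A([(643,345),(752,362),(725,495),(615,470)])
W=atz('top',P,.012);print('tray',W[:,:2],np.linalg.norm(W-np.roll(W,1,0),axis=1))
p,e,c=fitrect('top',P,.012,.104,.09,[W[:,0].mean(),W[:,1].mean(),-.2]);print('tray',p,e)
print('grip top',atz('top',A([(692,412)]),.125))
B=lambda L:[(115+x/13.333,205+y/13.333) for x,y in L]
P=B([(303,422),(386,417),(392,515),(305,522)])
p,e,c=fitrect('top',P,.012,.024,.024,[.4,.1,0]);print('tile',p,e)
P=B([(205,215),(460,208),(462,377),(203,377)])
p,e,c=fitrect('top',P,.027,.048,.076,[.45,.1,0]);print('block',p,e)
print('bottle cap z.232',atz('top',A([(285,496)]),.232),'jar lid',atz('top',A([(456,433)]),.089),'bottle base side',atz('side',[(220+594/5.714,180+365/5.714)],0),'jar base side',atz('side',[(220+545/5.714,180+305/5.714)],0))
print('mug',atz('top',A([(548,50)]),.09))
E
```

```text
[[ 0.67591369  0.15155203  0.022     ]
 [ 0.71077005 -0.15929451  0.022     ]
 [ 0.52347709 -0.1814051   0.022     ]
 [ 0.48783381  0.1277621   0.022     ]] [0.18957849 0.31279472 0.18859356 0.31121504]
panel [ 0.59951536 -0.01535819  0.11558305] 0.27869302959112474
81 [0.51617105 0.05650958 0.022     ] [[169.56440844 334.19989315]]
27 [0.52239865 0.00286988 0.022     ] [[239.57036855 325.48171286]]
-27 [ 0.52862625 -0.05076981  0.022     ] [[309.53949142 316.77049523]]
-81 [ 0.53485384 -0.10440951  0.022     ] [[379.47810669 308.06545153]]
gap side px [[393.0654569 334.5166581]]
tray [[ 0.50560844 -0.30628914]
 [ 0.49187103 -0.38952476]
 [ 0.3909222  -0.36663231]
 [ 0.41041326 -0.2833679 ]] [0.09791581 0.08436163 0.10351198 0.08551529]
tray [ 0.44974706 -0.3364394  -0.21588982] 1.182546901917135
grip top [[ 0.44837093 -0.33430082  0.125     ]]
tile [0.46801986 0.31866078 0.06574729] 0.6371313199180406
block [0.51724968 0.31972759 0.01263155] 0.4877402585780999
bottle cap z.232 [[ 0.38960906 -0.05531608  0.232     ]] jar lid [[ 0.4362467  -0.16466288  0.089     ]] bottle base side [[ 0.38780279 -0.07248834  0.        ]] jar base side [[ 0.43310286 -0.1656095   0.        ]]
mug [[ 0.72061807 -0.23485122  0.09      ]]
```

Run:
```python
from fit import *
im=cv2.imread('pics/top0.png')[:,:,::-1].astype(float)
o,_=ray('top',[(280,210)]);print('cam',o)
# tile: weight = min channel above bg
sub=im[232:248,132:150].min(2); bg=np.median(im[236:245,146:150].min(2)); print(sub.round().astype(int))
w=np.clip(sub-bg-15,0,None); w[:4]*=1
ys,xs=np.mgrid[232:248,132:150]; c=[(w*xs).sum()/w.sum(),(w*ys).sum()/w.sum()]; print(bg,c,w.sum()/w.max())
print('tile c',atz('top',[c],.012))
th=w>40; r=cv2.minAreaRect(np.argwhere(cv2.resize(w.astype(np.float32),None,fx=8,fy=8,interpolation=cv2.INTER_CUBIC)>55)[:,::-1].astype(np.float32)); print(r)
```

```text
cam [ 0.36906033 -0.21431881  1.71227321]
[[ 77  77  76  75  75  76  76  76  77  76  75  76  79  82  82  81  75  65]
 [ 87  84  82  81  82  80  75  71  72  72  71  76  87  92  92  90  85  82]
 [102  99  96  95  95  89  71  64  64  65  66  72  88  98 100 100  97  97]
 [111 110 107 105 103  95  78  72  78  84  90  88  92 100 102 102 102 104]
 [112 111 111 110 110 113 114 118 127 138 145 131 107 102 102 102 105 110]
 [112 112 112 113 123 148 168 176 180 185 187 169 123 102 103 106 109 117]
 [115 115 115 116 132 169 197 204 205 206 206 190 137 104 106 109 114 120]
 [120 119 119 121 132 168 202 210 211 211 212 199 146 110 110 114 118 122]
 [123 123 122 123 129 163 202 211 211 212 213 202 149 114 115 116 120 122]
 [122 122 123 122 128 162 202 211 211 210 211 199 148 115 114 116 119 119]
 [119 119 119 119 125 159 199 207 204 199 196 183 141 113 111 111 115 115]
 [112 110 110 110 115 140 174 181 175 164 158 144 119 104 101 102 105 106]
 [ 92  90  90  90  92  99 115 119 113 105 100  93  88  83  83  84  85  86]
 [ 78  77  76  77  76  75  72  71  70  71  73  73  73  74  74  75  76  76]
 [ 97  97  96  97  97  96  92  91  90  91  93  93  92  93  93  93  92  92]
 [113 113 112 112 113 113 111 110 109 108 107 107 106 106 106 106 105 104]]
110.5 [np.float64(140.29081015719467), np.float64(239.8606408706167)] 37.80571428571429
tile c [[0.46924498 0.32138762 0.012     ]]
((70.37406921386719, 66.98129272460938), (47.540611267089844, 48.18980026245117), 87.1375961303711)
```

```bash
python3 -m crank '[[0,0.066,0.1,0.05,0,0,-0.0202],[0,0.066,0.1,0.05,0,0,-0.0202],[0,0.066,0.1,0.05,0,0,-0.0202],[0,0.066,0.1,0.05,0,0,-0.0202],[0,0.066,0.1,0.05,0,0,-0.0202],[0,0.066,0.1,0.05,0,0,-0.0202],[0,0.066,0.1,0.05,0,0,-0.0202],[0,0.066,0.1,0.05,0,0,-0.0202],[0,0.066,0.1,0.05,0,0,-0.0202],[0,0.066,0.1,0.05,0,0,-0.0202]]' 40
python3 -m crank '[[0.5,0,0.157,0,0,0,0],[0.5,0,0.157,0,0,0,0],[0.5,0,0.157,0,0,0,0],[0.5,0,0.157,0,0,0,0],[0.5,0,0.157,0,0,0,0],[0.5,0,0.157,0,0,0,0],[0.5,0,0.157,0,0,0,0],[0.5,0,0.157,0,0,0,0],[0.5,0,0.157,-0.05,0,0,0],[0.5,0,0.157,-0.05,0,0,0]]'
```

```text
clock: 1.1
position: [0.4683, -0.2343, 0.3815]
tool_rot: [-0.0, 1.0, 0.021, -0.0]
ft_force: [-0.4, -0.2, 0.2]
opening: 1.004
clock: 2.1
position: [0.4677, 0.2372, 0.3511]
tool_rot: [-0.0, 1.0, 0.022, 0.001]
ft_force: [1.8, 0.1, -0.2]
opening: 0.502
```

```bash
python3 -m crank '[[0.5,0,0.0696,-0.097,0,0,0],[0.5,0,0.0696,-0.097,0,0,0],[0.5,0,0.0696,-0.097,0,0,0],[0.5,0,0.0696,-0.097,0,0,0],[0.5,0,0,-0.097,0,0,0],[0.5,0,0,-0.097,0,0,0],[0.5,0,0,-0.097,0,0,0],[0.5,0,0,-0.097,0,0,0],[0.5,0,0,-0.097,0,0,0],[0.5,0,0,-0.097,0,0,0]]'
python3 - <<'E'
from h import *
print(env.get_state()['position'])
im=env.get_image('top'); crop('top',im,115,205,175,250,'d.png')
im=env.get_image('side'); crop('side',im,230,260,320,327,'e.png')
E
```

```text
clock: 3.1
position: [0.4677, 0.3186, 0.0589]
tool_rot: [0.0, 1.0, 0.022, -0.0]
ft_force: [0.1, 0.5, 0.5]
opening: 0.499
[0.46770203 0.31861562 0.05888299]
d.png 13.333333333333334 115 205
e.png 8.88888888888889 230 260
```

View pics/d.png

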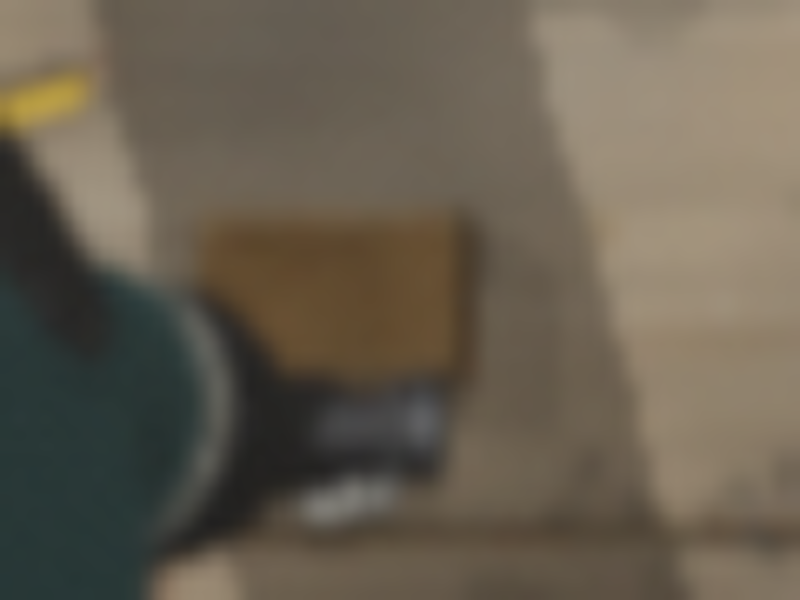

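View pics/e.png

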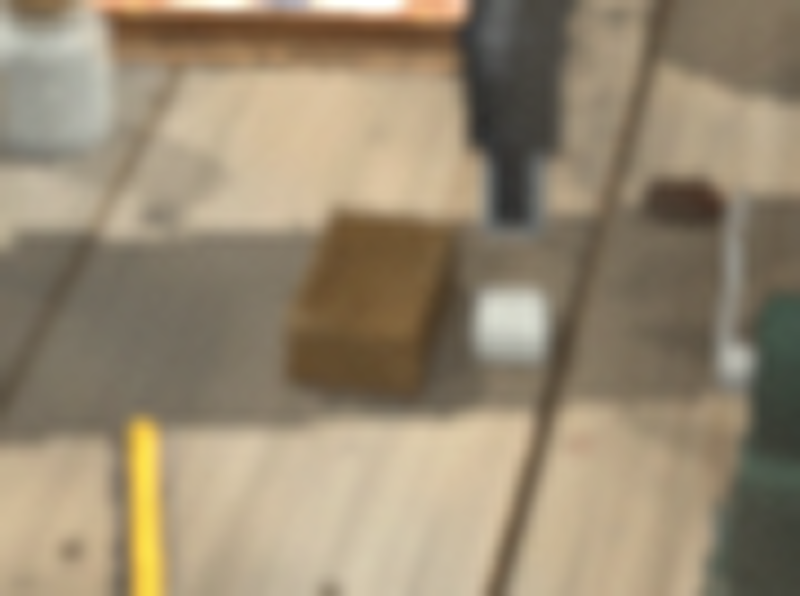

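Run:
```python
from h import *
Z=lambda X:(proj('side',X)-[230,260])*8.8889
print('finger near tip', Z([[.4677,.3186+.021,.059],[.4677,.3186+.035,.059],[.4677-.011,.34,.059],[.4677+.011,.34,.059]]))
print('tile top c',Z([[.468,.3205,.012],[.468,.3205+.012,.0]]))
E2=lambda L:[(230+x/8.8889,260+y/8.8889) for x,y in L]
# tile top edges: left-right mid at front edge
print(atz('side',E2([(475,332),(548,330)]),.012), atz('side',E2([(478,362),(545,360)]),0),atz('side',E2([(478,288),(545,290)]),.012))
print(atz('side',E2([(490,225),(540,225)]),.059))
```

```text
finger near tip [[498.30501815 217.03006445]
 [490.80853779 239.26994628]
 [529.68217224 220.90653018]
 [466.61030032 214.41426125]]
tile top c [[507.38159361 301.31713179]
 [501.24954635 349.24011491]]
[[0.47573083 0.34101396 0.012     ]
 [0.45093451 0.3351255  0.012     ]] [[0.47460551 0.34152488 0.        ]
 [0.45178551 0.33601724 0.        ]] [[0.47976142 0.31427007 0.012     ]
 [0.45612332 0.31110456 0.012     ]]
[[0.46958734 0.34500627 0.059     ]
 [0.45279331 0.34185814 0.059     ]]
```

```bash
python3 -m crank '[[0.5,0.005,0.005,-0.04,0,0,0],[0.5,0,0,-0.04,0,0,0],[0.5,0,0,-0.04,0,0,0],[0.5,0,0,-0.03,0,0,0],[0.5,0,0,-0.02,0,0,0],[0.5,0,0,-0.003,0,0,0],[1,0,0,0,0,0,0],[1,0,0,0,0,0,0],[1,0,0,0,0,0,0],[1,0,0,0,0,0,0]]' 40
```

```text
clock: 4.2
position: [0.4698, 0.3204, 0.0088]
tool_rot: [-0.0, 1.0, 0.022, 0.0]
ft_force: [0.1, -0.3, 2.1]
opening: 0.256
```

```bash
python3 -m crank '[[1,0,0,0.03,0,0,0],[1,0,0,0.06,0,0,0],[1,0,0,0.1,0,0,0],[1,0,0,0.06,0,0,0],[1,0,0,0.0,0,0,0],[1,0,0,0,0,0,0],[1,0,0,0,0,0,0],[1,0,0,0,0,0,0],[1,0,0,0,0,0,0],[1,0,0,0,0,0,0]]'
python3 - <<'E'
from h import *
print(env.get_state()['position'])
im=env.get_image('side'); crop('side',im,230,230,320,297,'f.png')
im=env.get_image('top'); crop('top',im,115,205,175,250,'g.png')
E
```

```text
clock: 5.2
position: [0.4692, 0.32, 0.0827]
tool_rot: [0.0, 1.0, 0.022, -0.001]
ft_force: [0.4, -0.8, 0.3]
opening: 0.261
[0.46916326 0.32004759 0.08271987]
f.png 8.88888888888889 230 230
g.png 13.333333333333334 115 205
```

View pics/f.png

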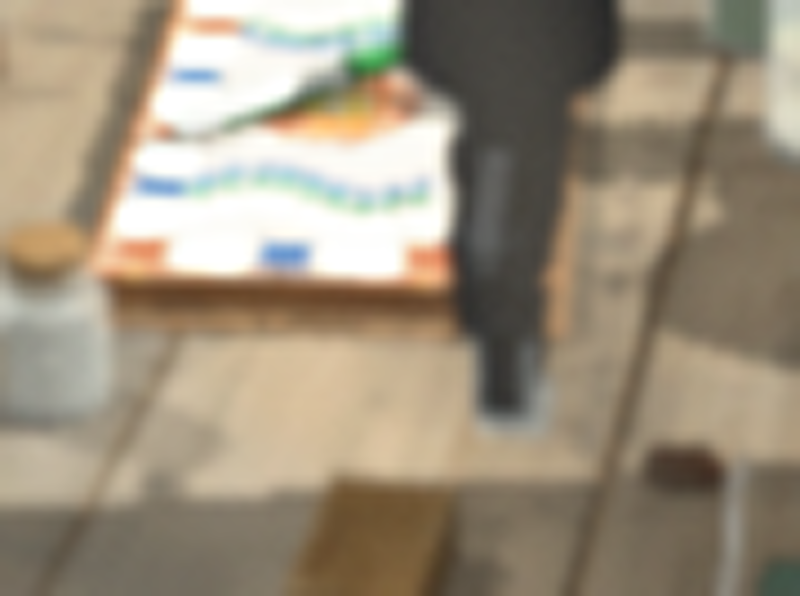

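View pics/g.png

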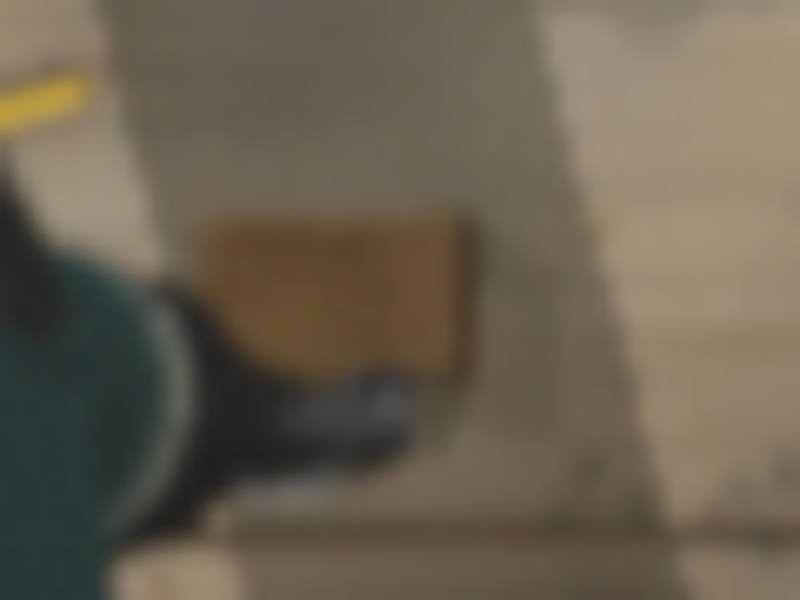

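```bash
python3 -m crank '[[1,0.02,-0.1233,0.0167,0,0,0.0653],[1,0.02,-0.1233,0.0167,0,0,0.0653],[1,0.02,-0.1233,0.0167,0,0,0.0653],[1,0.02,-0.1233,0.0167,0,0,0.0653],[1,0.02,-0.1233,0.0167,0,0,0.0653],[1,0.02,-0.1233,0.0167,0,0,0.0653],[1,0.02,-0.1233,0.0167,0,0,0.0653],[1,0.02,-0.1233,0.0167,0,0,0.0653],[1,0.02,-0.1233,0.0167,0,0,0.0653],[1,0.02,-0.1233,0.0167,0,0,0.0653]]'
python3 - <<'E'
from h import *
print(env.get_state()['position'])
im=env.get_image('side'); cv2.imwrite('pics/s2.png',im[:,:,::-1])
E
```

```text
clock: 6.3
position: [0.5296, -0.0513, 0.1337]
tool_rot: [0.0, 0.759, 0.651, 0.0]
ft_force: [0.7, 0.7, -0.9]
opening: 0.26
[ 0.52956081 -0.05125645  0.13371516]
```

View pics/s2.png

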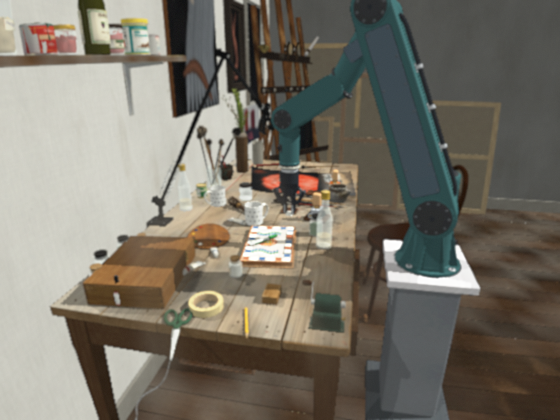

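```bash
python3 -m crank '[[1,0,0.004,-0.02,0,0,0.0642],[1,0,0,-0.04,0,0,0.0642],[1,0,0,-0.06,0,0,0],[1,0,0,-0.07,0,0,0],[1,0,0,-0.06,0,0,0],[1,0,0,-0.03,0,0,0],[1,0,0,0,0,0,0],[1,0,0,0,0,0,0],[1,0,0,0,0,0,0],[1,0,0,0,0,0,0]]'
python3 - <<'E'
from h import *
print(env.get_state()['position'])
im=env.get_image('side'); crop('side',im,240,190,340,265,'s3.png')
im=env.get_image('top'); crop('top',im,195,185,275,245,'t3.png')
E
```

```text
clock: 7.35
position: [0.5302, -0.0486, 0.0503]
tool_rot: [0.001, 0.667, 0.745, 0.0]
ft_force: [-0.1, -0.6, -0.4]
opening: 0.261
[ 0.53020094 -0.04857403  0.05031765]
s3.png 8.0 240 190
t3.png 10.0 195 185
```

View pics/s3.png

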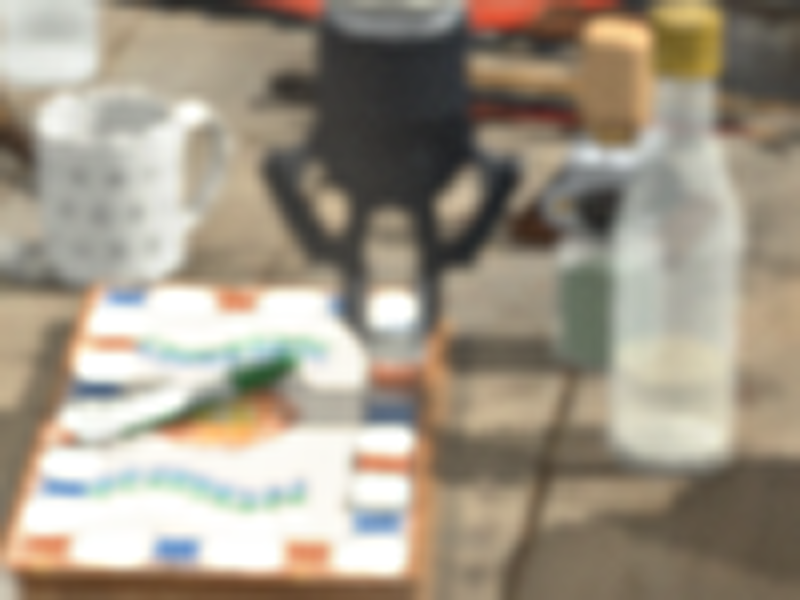

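View pics/t3.png

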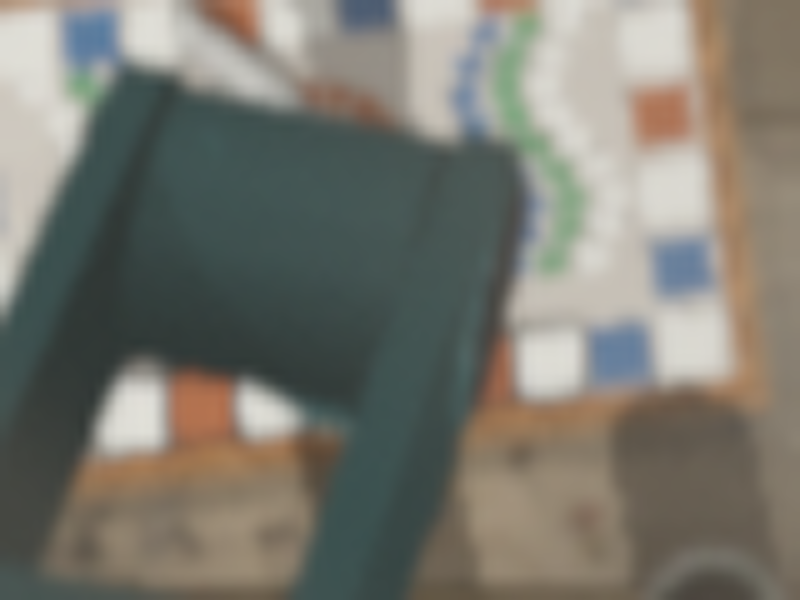

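```bash
cat > ov.py <<'E'
from h import *
def box(c,yaw,s,z0,z1):
    L=np.array([[1,1],[1,-1],[-1,-1],[-1,1]])*np.array(s)/2; R=np.array([[np.cos(yaw),-np.sin(yaw)],[np.sin(yaw),np.cos(yaw)]])
    q=L@R.T+c; return np.r_[np.c_[q,np.full(4,z0)],np.c_[q,np.full(4,z1)]]
def lines(n,img,x0,y0,s,B,col):
    p=((proj(n,B)-[x0,y0])*s).round().astype(int)
    for i in range(4):
        for a,b in((i,(i+1)%4),(4+i,4+(i+1)%4),(i,i+4)): cv2.line(img,tuple(map(int,p[a])),tuple(map(int,p[b])),col,1)
E
python3 - <<'E'
from ov import *
st=env.get_state()['position']
im=env.get_image('side'); x0,y0,s=262,218,16
img=cv2.resize(im[y0:y0+37,x0:x0+50,::-1],None,fx=s,fy=s,interpolation=cv2.INTER_CUBIC)
cv2.imwrite('pics/s4raw.png',img)
P=np.array([.59952,-.01536]);th=.1156;R=np.array([[np.cos(th),-np.sin(th)],[np.sin(th),np.cos(th)]])
lines('side',img,x0,y0,s,box(P,th,(.19,.312),0,.022),(0,0,255))
for y in (.081,.054,.027,0,-.054,-.081): lines('side',img,x0,y0,s,box(P+R@[-.0745,y],th,(.024,.024),.022,.0265),(255,0,0))
q=st; lines('side',img,x0,y0,s,box(q[:2],th,(.024,.024),q[2]-.0088,q[2]+.0032),(0,200,0))
cv2.imwrite('pics/s4.png',img)
E
```

```text
(no output)
```

View pics/s4.png

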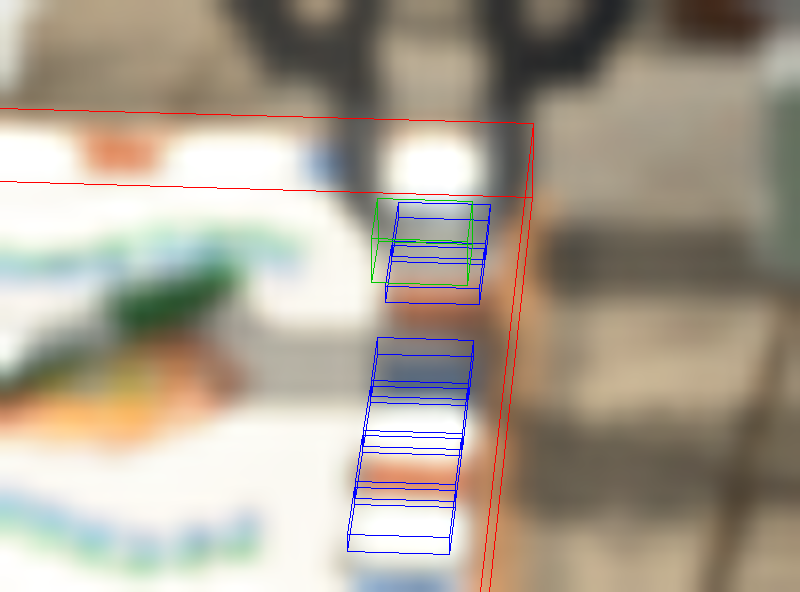

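View pics/s4raw.png

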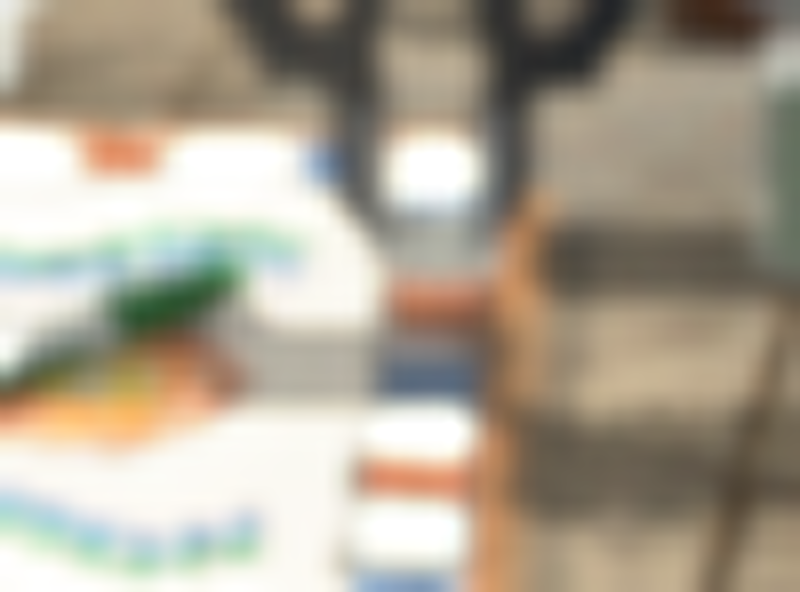

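```bash
python3 -m crank '[[1,0,-0.005,-0.01,0,0,0],[1,0,0,-0.01,0,0,0],[1,0,0,-0.01,0,0,0],[1,0,0,-0.005,0,0,0],[1,0,0,0,0,0,0],[1,0,0,0,0,0,0],[1,0,0,0,0,0,0],[1,0,0,0,0,0,0],[1,0,0,0,0,0,0],[1,0,0,0,0,0,0]]'
python3 - <<'E'
from ov import *
st=env.get_state()['position'];print(st)
im=env.get_image('side'); x0,y0,s=262,218,16
cv2.imwrite('pics/side5.png',im[:,:,::-1])
img=cv2.resize(im[y0:y0+37,x0:x0+50,::-1],None,fx=s,fy=s,interpolation=cv2.INTER_CUBIC)
cv2.imwrite('pics/s5raw.png',img)
P=np.array([.59952,-.01536]);th=.1156;R=np.array([[np.cos(th),-np.sin(th)],[np.sin(th),np.cos(th)]])
lines('side',img,x0,y0,s,box(P,th,(.19,.312),0,.022),(0,0,255))
for y in (-.135,-.108,.108): lines('side',img,x0,y0,s,box(P+R@[-.0745,y],th,(.024,.024),.022,.022),(255,0,0))
q=st; lines('side',img,x0,y0,s,box(q[:2],th,(.024,.024),q[2]-.0088,q[2]+.0032),(0,200,0))
cv2.imwrite('pics/s5.png',img)
E
```

```text
clock: 8.5
position: [0.5296, -0.05, 0.039]
tool_rot: [0.0, 0.667, 0.745, 0.0]
ft_force: [0.2, 0.4, 0.3]
opening: 0.255
[ 0.52957572 -0.04996573  0.03904051]
```

View pics/s5.png

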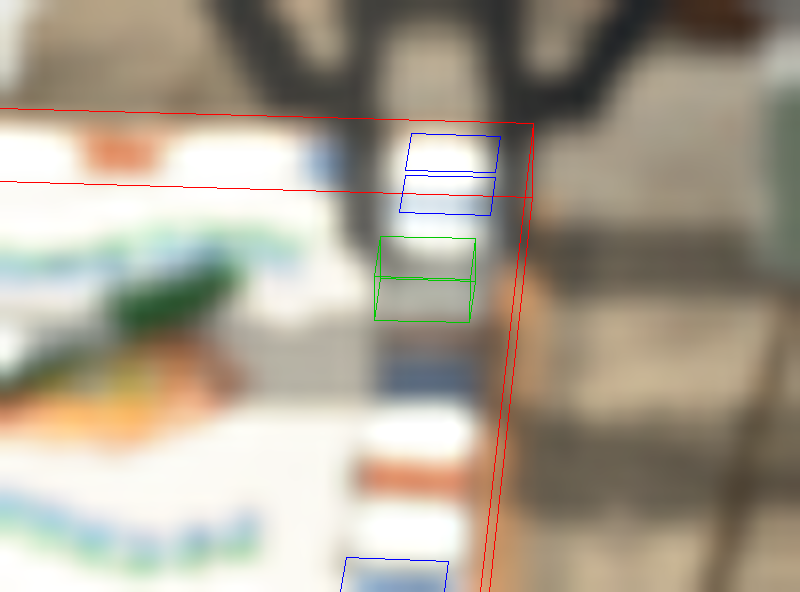

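View pics/s5raw.png

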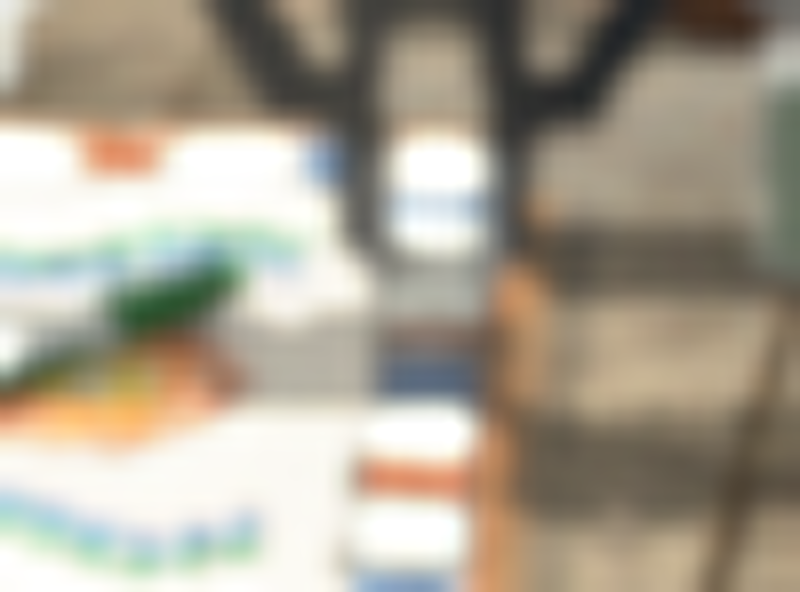

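Run:
```python
import cv2
im=cv2.imread('pics/side5.png')[:,:,::-1]
for r in range(230,255):
    print(r,' '.join('%3d/%3d/%3d'%tuple(im[r,c]) for c in range(282,297)))
```

```text
230 209/208/196 139/139/131  99/ 98/ 93 120/120/115 169/174/175 210/223/229 220/230/236 219/229/236 211/223/230 178/191/201 134/142/146  95/ 97/ 97  98/ 89/ 79 146/125/101 170/149/122
231 232/231/214 152/150/139 100/ 99/ 94 121/121/117 174/182/182 224/234/239 231/240/245 228/237/242 218/229/234 182/196/204 136/145/148  95/ 97/ 97  93/ 82/ 71 135/111/ 87 152/129/104
232 228/229/210 159/157/144 105/104/ 99 120/119/114 180/183/176 239/243/239 251/253/250 250/252/249 244/247/242 215/220/213 154/158/154 100/101/100  81/ 76/ 69 102/ 87/ 70 111/ 95/ 78
233 235/235/222 193/190/174 140/138/129 122/121/114 149/149/140 196/197/185 222/224/210 228/228/217 223/224/210 191/193/182 147/148/142 107/105/100  88/ 79/ 70  91/ 78/ 64  91/ 81/ 67
234 247/245/236 234/230/217 193/189/177 148/145/137 135/134/125 153/152/142 168/168/157 177/177/166 175/176/165 155/157/148 139/136/129 136/119/105 128/104/ 83 111/ 91/ 70  95/ 83/ 68
235 251/248/241 248/245/235 229/225/209 179/176/165 154/154/144 163/163/153 170/171/160 173/173/163 170/171/161 155/156/147 150/139/127 169/135/108 173/130/ 94 147/113/ 82 112/ 93/
[... 2799 characters left out ...]
/237 255/255/252 255/255/255 255/255/255 255/255/255 255/255/255 243/246/239 211/187/164 204/151/109 194/146/103 179/145/110 165/143/115 157/142/118
252 242/238/227 220/216/203 230/230/221 244/244/235 248/247/239 249/249/239 249/249/241 246/248/240 232/233/222 207/179/155 202/149/108 194/148/104 183/150/114 171/150/122 167/151/126
253 239/235/224 209/207/194 194/200/198 199/207/205 200/206/202 198/203/199 199/205/200 202/207/202 205/199/189 203/169/142 204/149/106 198/152/107 185/152/115 172/151/122 167/151/126
254 248/245/235 225/225/219 176/195/210 149/176/202 143/167/195 140/163/189 138/161/186 156/173/191 195/189/189 214/173/147 212/155/110 200/154/110 185/152/116 169/149/120 164/149/123
```

Run:
```python
from h import *
P=np.array([.59952,-.01536]);th=.1156;R=np.array([[np.cos(th),-np.sin(th)],[np.sin(th),np.cos(th)]])
f=lambda x,y,z:proj('side',np.r_[P+R@[x,y],z])[0]
print('t4',f(-.0745,.0,.0265),'t3',f(-.0745,.027,.0265),'t2',f(-.0745,.054,.0265),'held nominal',f(-.0745,-.027+.012,.036), 'per mm',f(-.0735,-.015,.036)-f(-.0745,-.015,.036),f(-.0745,-.014,.036)-f(-.0745,-.015,.036))
q=R.T@(np.array([.5296,-.04997])-P); print(q)
print('held now',f(q[0],q[1]+.012,.036),'bottom front edge',f(q[0],q[1]+.012,.0302),'top',f(q[0],q[1]+.012,.0422), 't4 back edge',f(-.0745,-.012,.0265),'t4 front',f(-.0745,.012,.0265))
```

```text
t4 [288.38018328 240.49904391] t3 [287.95589962 243.55876277] t2 [287.51713334 246.72211189] held nominal [288.61359484 236.70108369] per mm [-0.24966996 -0.00726101] [-0.01521521  0.10849135]
[-0.07344535 -0.02631424]
held now [288.33973985 236.76780341] bottom front edge [288.33786686 238.07654655] top [288.34173467 235.36467472] t4 back edge [288.56428844 239.17113083] t4 front [288.19335521 241.84644831]
```

Run:
```python
from h import *
print((proj('side',[[.4692,.332,.0827-.0088],[.4692,.332,.0827],[.4692,.333,.0827]])-[230,230])*8.8889)
# finger near tip in e: TCP .0589, pads at y +.021..+.0355
print((proj('side',[[.4677,.3186+.021,.0589],[.4677,.3186+.0355,.0589]])-[230,260])*8.8889)
```

```text
[[497.9999574  434.27507433]
 [497.97997137 412.18132754]
 [497.44882122 413.70203868]]
[[498.30522635 217.27895441]
 [490.53823194 240.32404627]]
```

```bash
python3 -m crank '[[1,-0.0033,-0.002,0,0,0,0],[1,0,0,-0.006,0,0,0],[1,0,0,-0.006,0,0,0],[1,0,0,-0.006,0,0,0],[1,0,0,-0.006,0,0,0],[1,0,0,-0.006,0,0,0],[1,0,0,-0.005,0,0,0],[1,0,0,0,0,0,0],[1,0,0,0,0,0,0],[1,0,0,0,0,0,0]]'
python3 - <<'E'
from h import *
s=env.get_state();print(s['position'],s['ft_force'],s['moment'])
im=env.get_image('side');x0,y0,s=262,218,16
cv2.imwrite('pics/side6.png',im[:,:,::-1])
crop('side',im,262,218,312,255,'s6.png')
E
```

```text
clock: 9.55
position: [0.5286, -0.0502, 0.0299]
tool_rot: [0.0, 0.667, 0.745, 0.0]
ft_force: [-3.8, 2.9, 19.2]
opening: 0.264
[ 0.52856474 -0.05019455  0.0299411 ] [-3.76609346  2.94373659 19.24338591] [ 0.35272092  0.67294561 -0.02027352]
s6.png 16.0 262 218
```

View pics/s6.png

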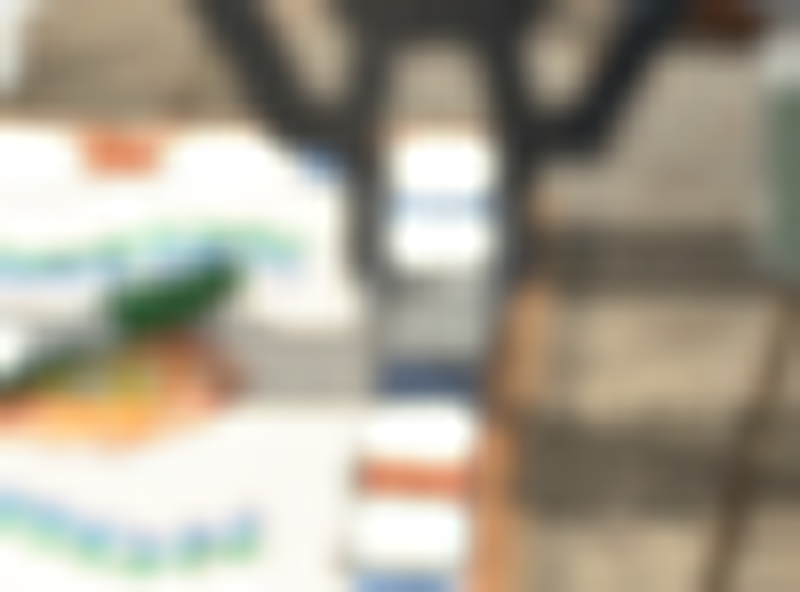

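Run:
```python
import cv2
a=cv2.imread('pics/side5.png')[:,:,::-1];b=cv2.imread('pics/side6.png')[:,:,::-1]
for r in range(228,245):
    print(r,' '.join('%3d/%3d/%3d'%tuple(a[r,c]) for c in (287,288,289)),'|',' '.join('%3d/%3d/%3d'%tuple(b[r,c]) for c in (283,284,285,286,287,288,289,290,291,292,293)))
```

```text
228 254/253/245 255/255/255 255/255/255 |  93/ 99/105  72/ 73/ 69  98/ 96/ 89 183/180/167 253/253/243 255/255/255 255/255/255 255/255/255 255/255/255 211/212/198 107/107/102
229 244/244/239 253/254/251 255/255/252 | 134/137/136  88/ 89/ 85 102/101/ 97 170/170/162 241/243/236 254/254/251 254/254/252 255/255/253 250/252/246 188/192/183 100/102/ 98
230 210/223/229 220/230/236 219/229/236 | 166/165/154 102/101/ 96 106/108/105 148/155/158 200/215/225 218/228/235 216/227/234 216/225/232 197/212/221 145/154/159  96/ 99/100
231 224/234/239 231/240/245 228/237/242 | 181/177/163 108/106/100 111/113/110 159/169/171 219/231/236 227/237/241 224/233/237 223/232/236 210/223/227 157/166/169 102/106/105
232 239/243/239 251/253/250 250/252/249 | 178/174/159 106/104/ 98 116/117/112 189/193/186 252/254/249 255/255/254 254/254/251 255/255/253 251/253/247 194/198/191 115/117/114
233 196/197/185 222/224/210 228/228/217 | 176/172/158 105/104/ 98 116/118/113 188/189/179 252/253/246 255/255/254 255/255/251 255/255/252 252/253/246 194/197/187 113/116/111
234 153/152/142 168/168/157 177/177/166 | 187/182/168 11
[... 1157 characters left out ...]
/ 78
241  92/107/124  92/106/126  90/104/123 | 186/180/166 174/169/158 134/136/134 101/110/123  90/104/122  88/101/119  85/ 97/111  84/ 93/104  92/ 93/ 96 110/ 92/ 80 138/106/ 78
242 111/124/138 112/125/139 110/124/137 | 188/183/169 179/174/163 143/145/143 115/125/135 110/122/138 110/123/137 109/121/134 102/113/124  98/ 99/103 112/ 94/ 80 137/106/ 78
243 208/213/207 210/216/210 209/215/209 | 222/217/200 217/212/196 206/206/194 204/208/201 208/213/207 210/215/209 209/215/209 190/196/192 146/146/142 125/105/ 91 126/ 98/ 73
244 255/255/255 255/255/255 255/255/255 | 246/243/233 244/241/232 250/250/243 255/255/253 255/255/254 255/255/255 255/255/255 254/255/250 205/200/187 158/129/108 135/103/ 75
```

```bash
python3 -m crank '[[1,0,0,0.01,0,0,0],[1,0.004,0,0,0,0,0],[1,0,0,0,0,0,0],[1,0,0,0,0,0,0],[1,0,0,-0.004,0,0,0],[1,0,0,-0.004,0,0,0],[1,0,0,0,0,0,0],[1,0,0,0,0,0,0],[1,0,0,0,0,0,0],[1,0,0,0,0,0,0]]'
python3 -c "
from plant import env
s=env.get_state();print(s['position'],s['ft_force'],s['moment'])"
```

```text
clock: 10.6
position: [0.5297, -0.0502, 0.0301]
tool_rot: [-0.0, 0.667, 0.745, 0.0]
ft_force: [-2.9, 2.5, 15.7]
opening: 0.26
[ 0.52970985 -0.05024322  0.03011856] [-2.91915317  2.54325316 15.72440325] [ 0.25223706  0.56087611 -0.04314144]
```

```bash
python3 -m crank '[[1,0,0,0.01,0,0,0],[1,-0.002,0.008,0,0,0,0],[1,0,0,0,0,0,0],[1,0,0,0,0,0,0],[1,0,0,-0.004,0,0,0],[1,0,0,-0.004,0,0,0],[1,0,0,-0.002,0,0,0],[1,0,0,0,0,0,0],[1,0,0,0,0,0,0],[1,0,0,0,0,0,0]]'
python3 -c "
from plant import env
s=env.get_state();print(s['position'],s['ft_force'],s['moment'])"
```

```text
clock: 11.6
position: [0.5291, -0.0478, 0.03]
tool_rot: [-0.0, 0.667, 0.745, 0.0]
ft_force: [-3.3, 2.8, 13.6]
opening: 0.258
[ 0.52914269 -0.04781576  0.03002876] [-3.33511034  2.81494628 13.59914749] [ 0.27372644  0.55225572 -0.00945936]
```

```bash
python3 -m crank '[[1,0,0,0.02,0,0,0],[1,0,0,0.02,0,0,0],[1,0,0,0.02,0,0,0],[1,0,0,0.01,0,0,0],[1,0,0,0,0,0,0],[1,0,0,0,0,0,0],[1,0,0,0,0,0,0],[1,0,0,0,0,0,0],[1,0,0,0,0,0,0],[1,0,0,0,0,0,0]]'
python3 - <<'E'
from h import *
s=env.get_state();print(s['position'],s['ft_force'],s['moment'])
im=env.get_image('side')
cv2.imwrite('pics/side7.png',im[:,:,::-1])
crop('side',im,262,218,312,255,'s7.png')
for r in range(228,245): print(r,' '.join('%3d/%3d/%3d'%tuple(im[r,c]) for c in range(283,294)))
E
```

```text
clock: 12.6
position: [0.529, -0.0482, 0.0499]
tool_rot: [-0.0, 0.667, 0.745, -0.0]
ft_force: [-0.2, -0.3, -1.1]
opening: 0.256
[ 0.5289917  -0.04816481  0.04992363] [-0.20836664 -0.29619268 -1.05123287] [-7.43376905e-05 -1.81346771e-02 -3.29835641e-02]
s7.png 16.0 262 218
228  94/104/116  91/ 92/ 91 125/123/117 200/196/183 254/254/245 255/255/255 255/255/255 255/255/255 249/250/241 177/178/168 101/103/ 99
229 111/116/118  92/ 93/ 90 123/122/116 193/192/181 247/248/242 255/255/255 255/255/255 255/255/254 239/241/235 164/168/162  98/ 99/ 97
230 152/150/140 105/104/ 99 116/116/111 160/162/158 203/211/210 221/229/231 224/231/234 220/229/231 188/198/200 137/143/144  95/ 97/ 96
231 207/203/187 150/147/137 123/122/116 128/129/125 150/156/154 162/170/172 175/183/184 178/186/186 160/166/166 131/135/133 112/106/100
232 242/239/229 212/207/192 162/159/149 139/139/130 149/150/141 162/164/154 172/174/164 171/173/163 155/157/149 140/138/131 144/125/110
233 249/247/238 238/235/225 202/198/184 169/169/158 168/169/158 175/176/165 178/178/168 172/174/163 160/162/153 160/154/143 174/143/119
234 250/24
[... 785 characters left out ...]
/ 93/ 78 135/105/ 78
240 184/179/166 174/170/157 144/144/138 122/124/128 118/122/129 117/123/128 114/118/124 110/112/117 105/102/103 109/ 93/ 81 132/104/ 77
241 185/179/165 174/170/158 136/138/135  99/109/122  92/106/124  91/106/125  92/107/126  91/105/122  96/ 99/106 115/ 97/ 84 140/108/ 79
242 189/183/169 177/174/161 144/146/143 115/126/136 109/122/137 110/124/138 111/124/140 105/118/132 104/105/111 122/100/ 85 142/108/ 80
243 222/216/199 216/212/195 205/205/194 204/208/201 207/213/207 209/215/209 209/215/209 190/196/193 150/148/145 135/111/ 94 132/102/ 74
244 246/243/233 243/241/231 250/250/243 255/255/252 255/255/255 255/255/255 255/255/255 254/255/251 207/201/187 166/134/111 142/107/ 77
```

View pics/s7.png

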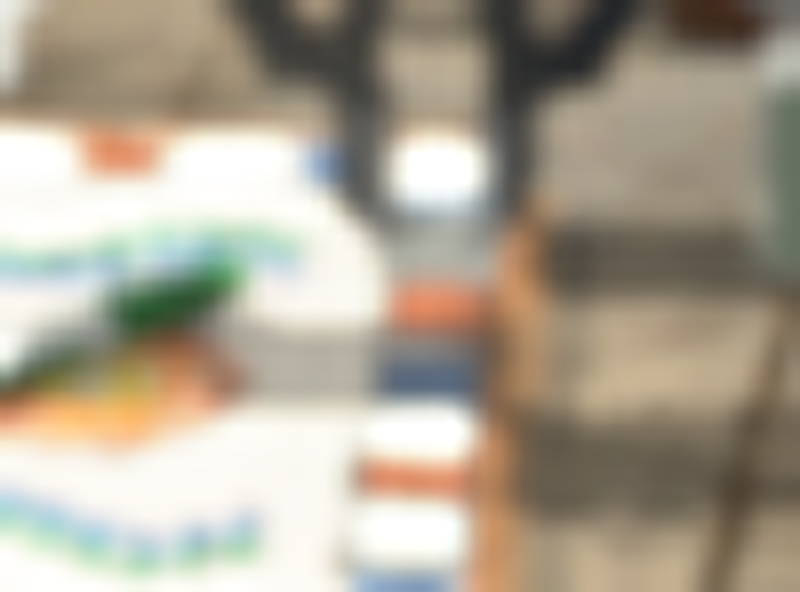

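```bash
python3 - <<'E'
from fit import *
im=cv2.imread('pics/top0.png')[:,:,::-1].astype(float)
P=np.array([.59952,-.01536]);th=.1156;R=np.array([[np.cos(th),-np.sin(th)],[np.sin(th),np.cos(th)]])
# coloured tile blobs: blue, rust
hsv=cv2.cvtColor(im.astype(np.uint8),cv2.COLOR_RGB2HSV)
rb=im[:,:,0]-im[:,:,2]
obs=[];
for y,kind,z in((.108,'b',.022),(.054,'r',.0262),(0,'b',.0262),(-.054,'r',.0262),(-.108,'b',.022)):
    u,v=proj('top',np.r_[P+R@[-.0745,y],z])[0]-.5   # index
    x0,y0=int(round(u))-5,int(round(v))-5
    s=rb[y0:y0+11,x0:x0+11]; w=np.clip((-s-0) if kind=='b' else (s-60),0,None)
    ys,xs=np.mgrid[y0:y0+11,x0:x0+11]
    m=np.hypot(xs-u,ys-v)<5; w=w*m
    c=np.array([(w*xs).sum()/w.sum(),(w*ys).sum()/w.sum()])
    print(y,kind,'pred',np.round([u,v],2),'obs',c.round(2)); 
    W=atz('top',[c+.5],z)[0,:2]; print('   panel frame',(R.T@(W-P)*1000).round(1), 'tot',w.sum().round())
E
python3 - <<'E'
import cv2
from h import *
im=cv2.imread('pics/top0.png')[:,:,::-1]
rb=im[:,:,0].astype(int)-im[:,:,2]
for r in range(218,236): print(r,' '.join('%4d'%rb[r,c] for c in range(196,264)))
E
```

```text
0.108 b pred [201.41 227.21] obs [200.85 226.97]
   panel frame [-73.3 110. ] tot 838.0
0.054 r pred [215.26 225.37] obs [216.03 225.74]
   panel frame [-76.3  51.2] tot 304.0
0 b pred [229.29 223.62] obs [228.94 223.39]
   panel frame [-73.4   1.2] tot 1138.0
-0.054 r pred [243.31 221.88] obs [242.93 222.54]
   panel frame [-76.8 -52.2] tot 832.0
-0.108 b pred [257.39 220.24] obs [256.51 219.82]
   panel frame [ -72.5 -104.9] tot 1188.0
218   29   18   15   14   11   11   11   12   10    8    9   12   11    6    9   11   12   14   15   16   16   16   16   15   15   16   16   16   16   16   15   16   15   15   15   14   14   14   14   15   15   15   16   17   21   24   26   29   33   35   20   11   10   10   10    9    7    2  -25  -35  -37  -41  -41  -22    6    9   10   10
219   35   19   14   14   12   12   12   14   14   14   15   15   14   14   14   13   14   14   15   15   15   16   16   15   14   16   16   16   16   15   14   13   14   12   10   11   12   12   12   12   12   10   12   21   45   56   59   63   67   63   25   10    9   10    9    9    7    2  -32  -48  -49  -48 
[... 4833 characters left out ...]
23   24   23
234   35   37   36   35   35   33   31   31   30   29   28   28   26   25   24   23   22   22   24   30   33   36   36   34   35   35   35   36   35   32   27   26   26   25   25   26   26   27   28   28   27   29   27   29   30   35   37   38   38   37   37   35   36   35   36   35   36   35   34   33   31   27   24   23   23   23   24   23
235   30   30   30   28   27   26   26   26   23   22   22   23   22   21   20   19   20   21   25   31   35   35   35   35   36   36   36   36   36   36   31   28   27   27   26   27   27   28   27   27   27   28   29   28   28   32   36   38   37   37   36   36   36   36   36   35   37   37   37   35   32   27   24   22   23   23   23   23
```

```bash
python3 -m crank '[[1,0.0035,0.008,0,0,0,0],[1,0,0,-0.02,0,0,0],[1,0,0,-0.02,0,0,0],[1,0,0,-0.015,0,0,0],[1,0,0,-0.01,0,0,0],[1,0,0,-0.005,0,0,0],[1,0,0,0,0,0,0],[1,0,0,0,0,0,0],[1,0,0,0,0,0,0],[1,0,0,0,0,0,0]]'
python3 -c "
from plant import env
s=env.get_state();print(s['position'],s['ft_force'],s['moment'])"
```

```text
clock: 13.65
position: [0.5298, -0.0454, 0.0298]
tool_rot: [-0.0, 0.667, 0.745, 0.0]
ft_force: [-2.3, 2.7, 12.8]
opening: 0.261
[ 0.52977432 -0.04536646  0.02980637] [-2.33764058  2.67931028 12.83125279] [ 0.27402798  0.54623843 -0.02588967]
```

```bash
python3 -m crank '[[1,0,0,0.01,0,0,0],[1,0.0075,-0.005,0,0,0,0],[1,0,0,0,0,0,0],[1,0,0,0,0,0,0],[1,0,0,-0.004,0,0,0],[1,0,0,-0.004,0,0,0],[1,0,0,-0.002,0,0,0],[1,0,0,0,0,0,0],[1,0,0,0,0,0,0],[1,0,0,0,0,0,0]]'
python3 - <<'E'
from h import *
s=env.get_state();print(s['position'],s['ft_force'],s['moment'])
im=env.get_image('side')
cv2.imwrite('pics/side8.png',im[:,:,::-1])
crop('side',im,262,218,312,255,'s8.png')
E
```

```text
clock: 14.65
position: [0.5324, -0.047, 0.03]
tool_rot: [-0.0, 0.667, 0.745, 0.0]
ft_force: [-2.9, 1.4, 14.6]
opening: 0.26
[ 0.5323667  -0.0470261   0.03003869] [-2.92616526  1.42017537 14.63119915] [0.16100988 0.49578842 0.00748275]
s8.png 16.0 262 218
```

View pics/s8.png

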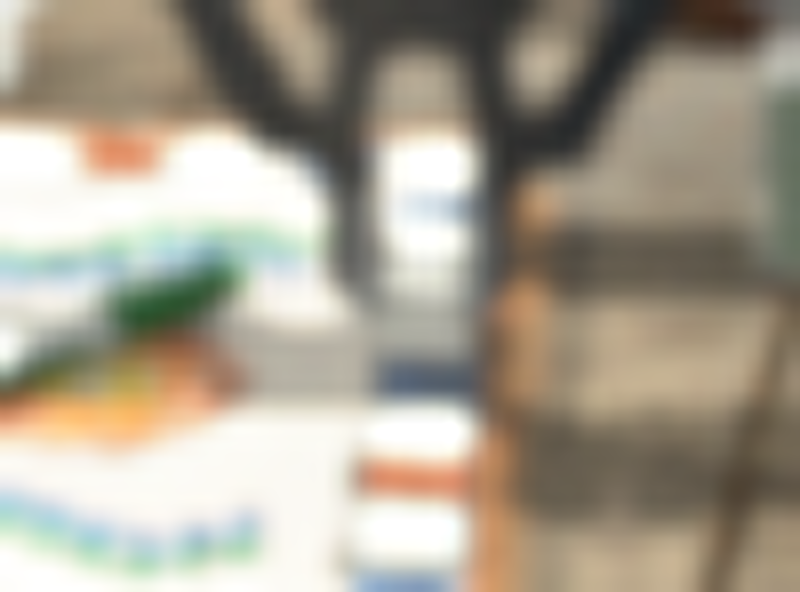

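```bash
python3 -m crank '[[1,0,0,0.004,0,0,0],[1,-0.005,0.002,0,0,0,0],[1,-0.005,0,0,0,0,0],[1,0,0,0,0,0,0],[1,0,0,0,0,0,0],[1,0,0,0,0,0,0],[0.65,0,0,0,0,0,0],[0.65,0,0,0,0,0,0],[0.65,0,0,0,0,0,0],[0.65,0,0,0,0,0,0]]'
python3 - <<'E'
from h import *
s=env.get_state();print(s['position'],s['ft_force'],s['moment'])
im=env.get_image('side')
cv2.imwrite('pics/side9.png',im[:,:,::-1])
crop('side',im,262,218,312,255,'s9.png')
E
```

```text
clock: 15.7
position: [0.5287, -0.0465, 0.0299]
tool_rot: [-0.001, 0.667, 0.745, -0.0]
ft_force: [0.3, -0.3, -0.1]
opening: 0.351
[ 0.5286703  -0.04651127  0.02993059] [ 0.28328403 -0.33865984 -0.13859782] [-0.00921826  0.01942187 -0.04979536]
s9.png 16.0 262 218
```

View pics/s9.png

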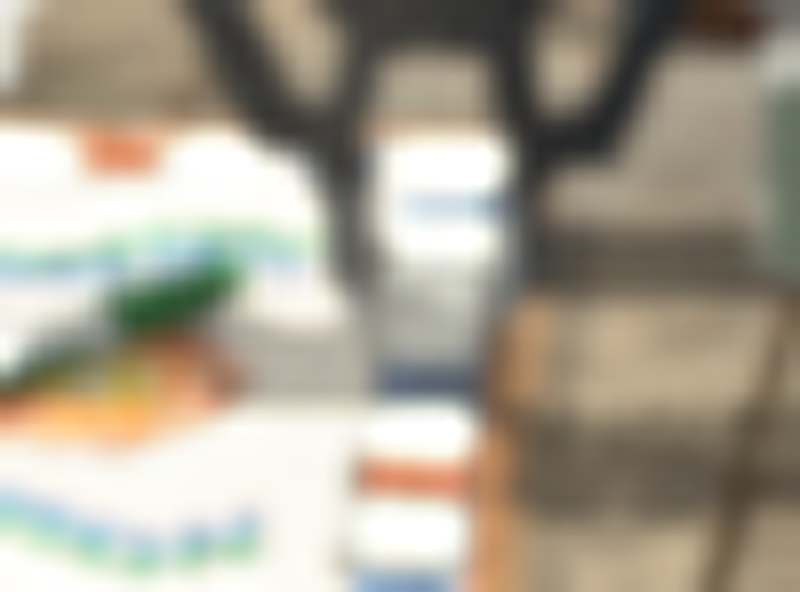

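```bash
python3 -m crank '[[0.65,0,0,0.08,0,0,0],[0.65,0,0,0.16,0,0,0],[0.65,0,0,0.16,0,0,0],[0,-0.0376,-0.138,0.08,0,0,-0.0224],[0,-0.0376,-0.138,0,0,0,-0.0224],[0,-0.0376,-0.138,0,0,0,-0.0224],[0,-0.0376,-0.138,0,0,0,-0.0224],[0,-0.0376,-0.138,0,0,0,-0.0224],[0,-0.0376,-0.138,0,0,0,-0.0224],[0,-0.0376,-0.138,0,0,0,-0.0224]]'
python3 - <<'E'
from h import *
s=env.get_state();print(s['position'],s['ft_force'])
im=env.get_image('side')
cv2.imwrite('pics/side10.png',im[:,:,::-1])
crop('side',im,262,218,312,255,'s10.png')
im=env.get_image('top')
cv2.imwrite('pics/top10.png',im[:,:,::-1])
crop('top',im,190,190,270,250,'t10.png'); crop('top',im,230,170,430,320,'t10b.png')
E
```

```text
clock: 16.75
position: [0.4495, -0.3378, 0.1742]
tool_rot: [-0.0, 0.781, 0.625, 0.0]
ft_force: [0.7, 0.6, 0.1]
opening: 1.0
[ 0.4495026  -0.33784777  0.1741803 ] [0.69112115 0.63002432 0.14107625]
s10.png 16.0 262 218
t10.png 10.0 190 190
t10b.png 4.0 230 170
```

View pics/s10.png

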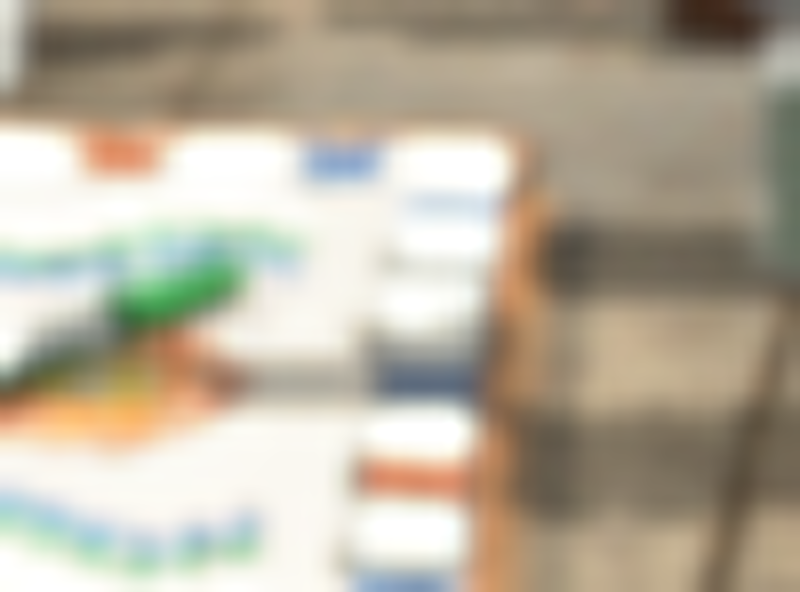

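View pics/t10.png

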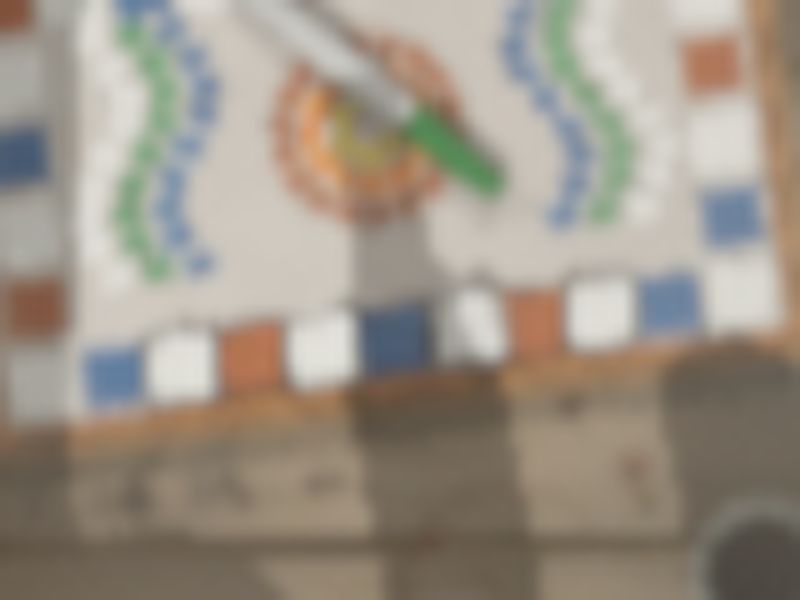

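View pics/t10b.png

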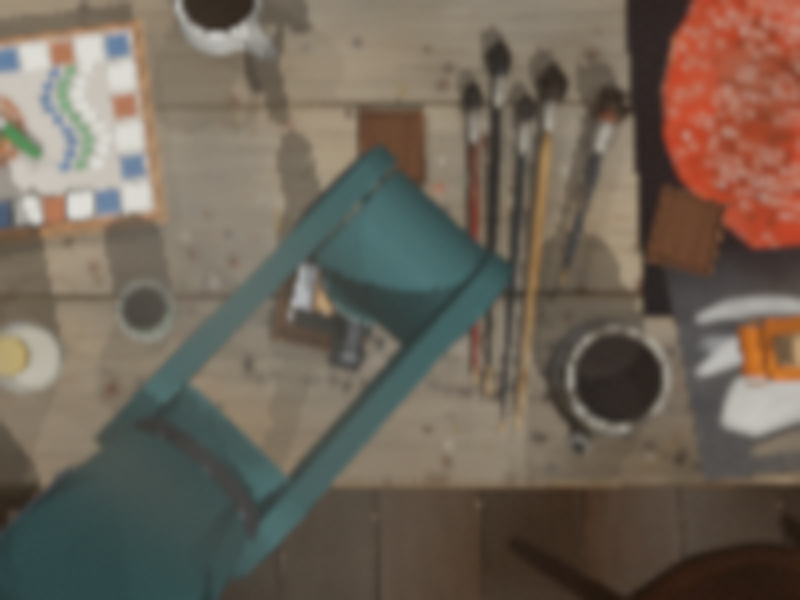

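Run:
```python
from h import *
im=cv2.imread('pics/top10.png')[:,:,::-1].astype(int)
for r in range(216,230): print(r,' '.join('%3d/%3d/%3d'%tuple(im[r,c]) for c in range(230,247)))
for uv in ((233,223.7),(240.7,222.5),(237.3,222.2),(232.8,223.8),(226.5,224.5)): print(uv,atz('top',[uv],.026)[0].round(4))
```

```text
216 153/147/138 153/146/137 154/148/139 163/157/148 180/174/165 194/188/178 196/190/180 189/182/172 188/181/171 197/190/181 202/196/186 202/196/187 202/196/187 202/196/186 201/196/186 200/194/184 194/189/179
217 153/146/137 152/146/137 151/146/137 153/148/138 163/157/148 177/172/162 179/173/163 167/161/152 166/160/150 180/174/164 193/187/177 197/191/181 196/190/180 196/189/179 197/189/179 192/184/174 178/171/162
218 150/143/134 148/142/133 147/141/133 148/143/134 154/149/140 163/158/149 169/163/155 164/159/151 160/155/147 161/154/145 172/162/151 177/165/154 177/164/153 179/164/152 183/166/152 179/160/146 165/155/145
219 136/131/125 132/127/121 130/126/119 137/132/125 149/145/137 166/163/155 189/187/181 194/191/185 186/184/176 169/162/153 164/141/127 164/130/112 164/127/108 168/128/107 174/132/110 173/133/111 168/153/143
220 111/113/119 105/107/113 109/107/106 128/124/119 151/148/141 175/173/166 206/204/198 214/212/205 208/206/199 187/181/172 172/145/129 170/122/ 98 173/117/ 89 175/119/ 89 178/121/ 91 174/122/ 95 170/152/141
221  87/ 99/117  87/ 97/114  97/ 99/104 126/125/121 156/153/
[... 1314 characters left out ...]
7/112/ 82 159/121/ 88 159/121/ 88 160/121/ 88 161/123/ 89 160/124/ 90 161/125/ 93
228 112/ 86/ 66 110/ 84/ 65 109/ 83/ 64 109/ 84/ 64 113/ 86/ 65 113/ 87/ 65 111/ 86/ 65 105/ 82/ 62 103/ 82/ 64 115/ 91/ 69 144/112/ 83 158/125/ 92 158/125/ 93 155/123/ 92 151/121/ 92 150/122/ 93 149/121/ 93
229 106/ 82/ 62 103/ 81/ 62 102/ 81/ 63 102/ 81/ 63 103/ 82/ 63 104/ 83/ 64 104/ 84/ 66 101/ 83/ 66 102/ 84/ 67 108/ 89/ 71 127/103/ 80 145/119/ 93 150/125/ 98 148/124/ 98 145/123/ 98 140/118/ 95 133/112/ 91
(233, 223.7) [ 0.5271 -0.0362  0.026 ]
(240.7, 222.5) [ 0.5314 -0.0657  0.026 ]
(237.3, 222.2) [ 0.5327 -0.0526  0.026 ]
(232.8, 223.8) [ 0.5267 -0.0354  0.026 ]
(226.5, 224.5) [ 0.5242 -0.0113  0.026 ]
```

```bash
python3 -m crank '[[0.58,0.038,0.139,0,0,0,0.0227],[0.58,0.038,0.139,0,0,0,0.0227],[0.58,0.038,0.139,0,0,0,0.0227],[0.58,0.038,0.139,0,0,0,0.0227],[0.58,0.038,0.139,0,0,0,0.0227],[0.58,0.038,0.139,-0.05,0,0,0.0227],[0.58,0.038,0.139,-0.08,0,0,0.0227],[0.58,0,0,-0.12,0,0,0],[0.58,0,0,-0.12,0,0,0],[0.58,0,0,-0.06,0,0,0]]'
python3 -c "
from plant import env
s=env.get_state();print(s['position'],s['ft_force'],s['opening'])"
```

```text
clock: 17.85
position: [0.528, -0.0426, 0.0427]
tool_rot: [-0.002, 0.665, 0.747, -0.001]
ft_force: [-0.1, 0.4, -0.4]
opening: 0.422
[ 0.52795446 -0.04263867  0.04267254] [-0.06254627  0.43394073 -0.41205524] 0.42225736425039384
```

```bash
python3 -m crank '[[0.58,0.003,-0.016,-0.02,0,0,0],[0.58,0,0,-0.015,0,0,0],[1,0,0,0,0,0,0],[1,0,0,0,0,0,0],[1,0,0,0,0,0,0],[1,0,0,0.008,0,0,0],[1,0,0.009,0,0,0,0],[1,0,0.008,0,0,0,0],[1,0,0,0,0,0,0],[1,0,0,0,0,0,0]]' 25
python3 - <<'E'
from h import *
s=env.get_state();print(s['position'],s['ft_force'],s['opening'])
im=env.get_image('side')
cv2.imwrite('pics/side11.png',im[:,:,::-1])
crop('side',im,262,218,312,255,'s11.png')
E
```

```text
clock: 18.85
position: [0.5311, -0.0441, 0.0372]
tool_rot: [-0.0, 0.666, 0.746, -0.0]
ft_force: [-0.1, 0.5, 0.9]
opening: -0.001
[ 0.53111213 -0.04410826  0.03717097] [-0.13306235  0.54632034  0.88106078] -0.0012046517697217457
s11.png 16.0 262 218
```

View pics/s11.png

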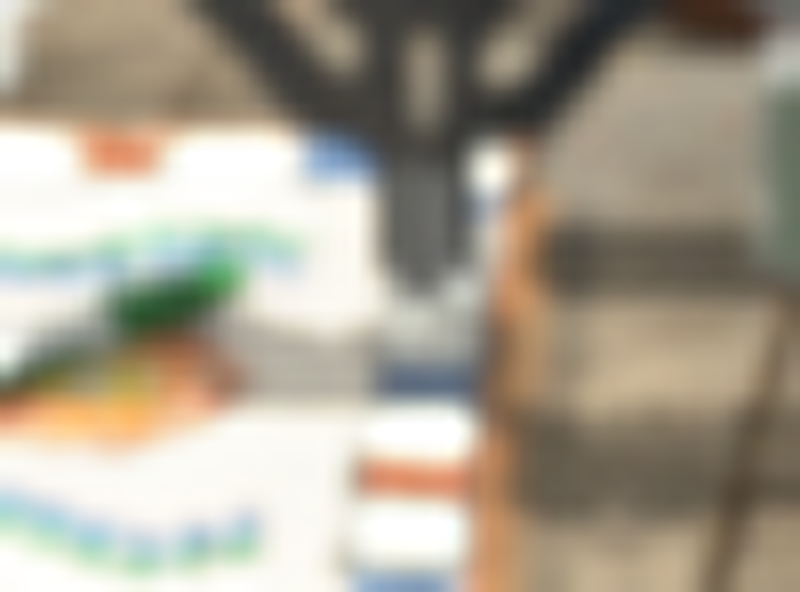

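Run:
```python
import cv2
a=cv2.imread('pics/side10.png')[:,:,::-1];b=cv2.imread('pics/side0.png')[:,:,::-1]
for r in range(228,246):
    print(r,' '.join('%3d/%3d/%3d'%tuple(a[r,c]) for c in (285,286,287,288,289,290,291,292,293)),'| 0:',' '.join('%3d/%3d/%3d'%tuple(b[r,c]) for c in (287,289,291)))
```

```text
228 189/204/220 239/239/235 253/252/247 255/255/253 255/255/255 255/255/255 255/255/255 255/255/255 242/237/223 | 0: 253/252/246 255/255/255 255/255/255
229 225/227/227 242/242/236 248/248/243 250/250/247 251/252/249 253/253/250 255/255/253 251/254/251 225/218/203 | 0: 247/247/241 251/251/248 254/255/252
230 245/242/234 243/241/236 231/235/236 218/227/233 215/225/232 216/227/233 219/229/236 216/223/229 194/179/171 | 0: 229/233/234 212/223/230 217/228/234
231 248/245/236 245/244/239 238/242/243 231/239/242 229/238/240 229/238/241 226/236/241 218/223/227 208/181/166 | 0: 237/241/242 228/236/239 225/235/239
232 246/243/234 245/244/237 251/252/250 254/255/253 255/255/253 255/255/254 254/255/254 242/243/238 225/196/171 | 0: 251/252/250 255/255/254 254/255/255
233 239/235/224 234/232/222 248/248/242 253/254/251 254/254/252 255/255/253 254/255/253 239/239/232 220/187/159 | 0: 248/250/245 255/255/255 254/255/255
234 231/228/217 217/216/203 225/226/217 233/234/225 233/234/226 233/235/227 227/230/223 218/208/192 209/169/138 | 0: 222/207/189 233/225/206 230/221/204
235 240/237/227 236/236/227 2
[... 953 characters left out ...]
101/113/127 105/105/112 124/102/ 88 150/113/ 82 | 0:  86/100/119  87/102/121 100/100/106
242 141/143/141 114/123/133 109/122/136 108/121/136 109/122/137 105/117/131 105/104/110 128/103/ 87 149/113/ 81 | 0: 106/119/133 106/120/135 102/102/108
243 202/203/191 200/204/197 205/210/204 206/212/206 205/212/206 187/194/191 148/146/142 136/111/ 93 134/102/ 75 | 0: 201/206/201 203/209/204 146/144/140
244 250/249/242 255/255/251 255/255/254 255/255/254 255/255/255 252/255/249 205/200/185 164/133/109 141/106/ 77 | 0: 255/255/253 255/255/255 201/195/182
245 251/250/242 255/255/253 255/255/254 255/255/255 255/255/255 255/255/250 223/207/187 190/147/114 160/117/ 82 | 0: 255/255/254 255/255/255 221/205/186
```

```bash
python3 -m crank '[[0.58,-0.007,-0.02,0,0,0,0],[0.58,0,0,0,0,0,0],[0.58,0,0,0,0,0,0],[0.58,0,0,-0.018,0,0,0],[0.58,0,0,-0.013,0,0,0],[0.58,0,0,0,0,0,0],[1,0,0,0,0,0,0],[1,0,0,0,0,0,0],[1,0,0,0,0,0,0],[1,0,0,0,0,0,0]]' 25
python3 - <<'E'
from h import *
s=env.get_state();print(s['position'],s['ft_force'],s['opening'])
E
```

```text
clock: 19.9
position: [0.5291, -0.0503, 0.0279]
tool_rot: [0.0, 0.666, 0.746, 0.0]
ft_force: [-0.3, 0.1, 0.1]
opening: 0.267
[ 0.52911816 -0.05025081  0.02794396] [-0.28332835  0.14037326  0.14365417] 0.2672562910004122
```

```bash
python3 -m crank '[[1,0,0,0.007,0,0,0],[1,-0.001,0.009,0,0,0,0],[1,-0.001,0.0093,0,0,0,0],[1,0,0,-0.004,0,0,0],[1,0,0,-0.003,0,0,0],[1,0,0,0,0,0,0],[0.58,0,0,0,0,0,0],[0.58,0,0,0,0,0,0],[0.58,0,0,0.05,0,0,0],[0.58,0,0,0.1,0,0,0]]'
python3 - <<'E'
from h import *
s=env.get_state();print(s['position'],s['ft_force'],s['opening'])
im=env.get_image('side')
cv2.imwrite('pics/side12.png',im[:,:,::-1])
crop('side',im,262,218,312,255,'s12.png')
E
```

```text
clock: 20.9
position: [0.5265, -0.0445, 0.0716]
tool_rot: [-0.002, 0.666, 0.746, -0.001]
ft_force: [0.5, -0.1, -0.6]
opening: 0.42
[ 0.52652241 -0.0444784   0.07155785] [ 0.48727783 -0.08838487 -0.57261699] 0.4202914011663461
s12.png 16.0 262 218
```

View pics/s12.png

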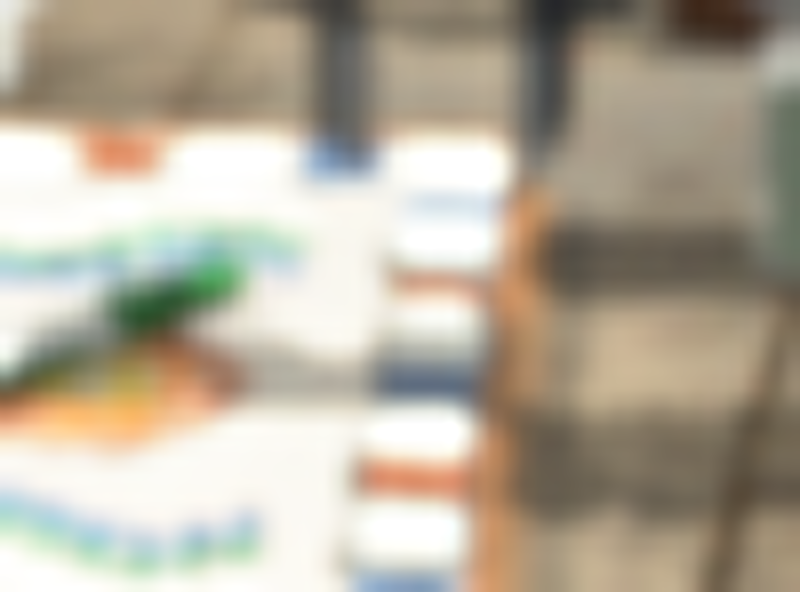

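```bash
python3 -m crank '[[0.58,0,0,0.16,0,0,0],[0.58,0,0,0.16,0,0,0],[0,-0.0374,-0.1378,0.01,0,0,-0.0223],[0,-0.0374,-0.1378,0,0,0,-0.0223],[0,-0.0374,-0.1378,0,0,0,-0.0223],[0,-0.0374,-0.1378,0,0,0,-0.0223],[0,-0.0374,-0.1378,0,0,0,-0.0223],[0,-0.0374,-0.1378,0,0,0,-0.0223],[0,-0.0374,-0.1378,0,0,0,-0.0223],[0,0,0,0,0,0,0]]'
python3 - <<'E'
from h import *
s=env.get_state();print(s['position'],s['ft_force'],s['tool_rot'])
im=env.get_image('top')
cv2.imwrite('pics/top13.png',im[:,:,::-1])
crop('top',im,190,190,270,250,'t13.png')
im=env.get_image('side'); cv2.imwrite('pics/side13.png',im[:,:,::-1]); crop('side',im,270,130,370,205,'s13.png')
E
```

```text
clock: 21.95
position: [0.4492, -0.3397, 0.1722]
tool_rot: [0.002, 0.78, 0.626, -0.001]
ft_force: [0.9, 0.5, -0.7]
opening: 1.004
[ 0.44920585 -0.33972029  0.17220181] [ 0.93247142  0.46922393 -0.70657968] [ 1.78680958e-03  7.79976759e-01  6.25805532e-01 -7.06952923e-04]
t13.png 10.0 190 190
s13.png 8.0 270 130
```

View pics/t13.png

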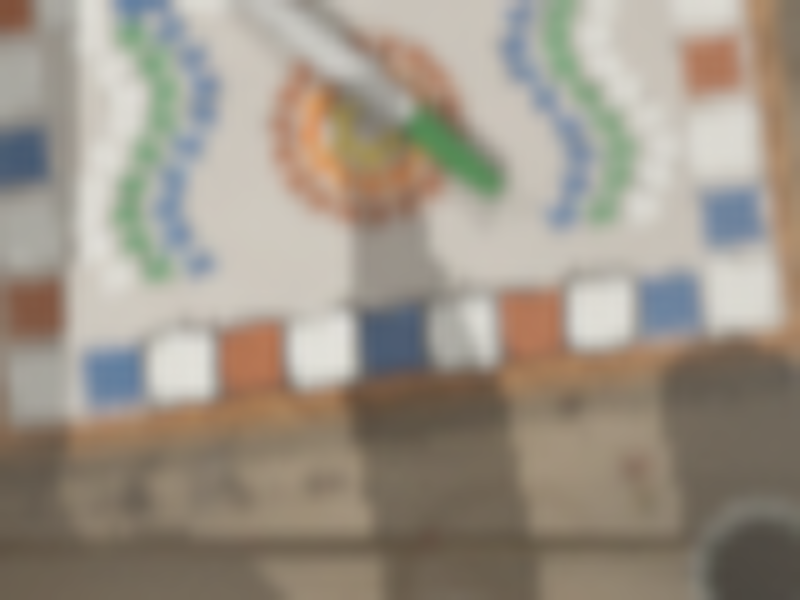

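View pics/s13.png

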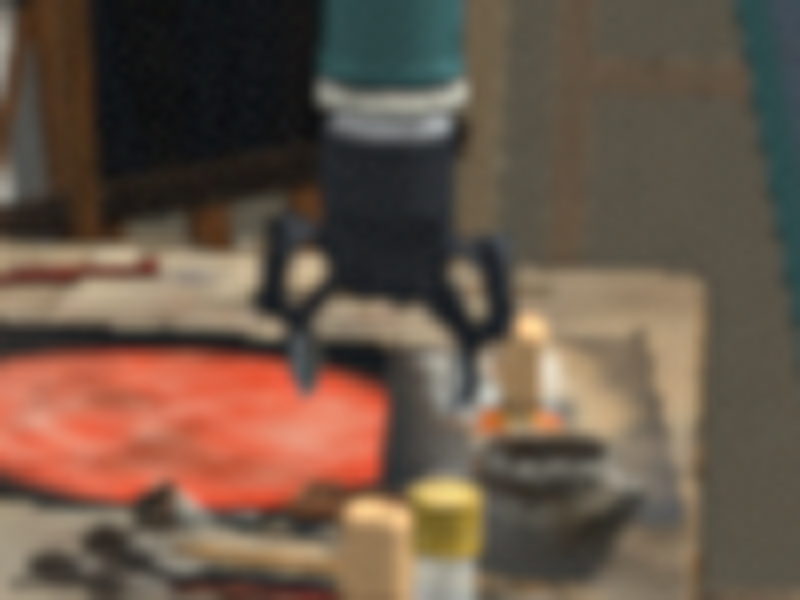

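```bash
python3 -m crank '[[0,0,0.015,-0.04,0,0,0],[0,0,0,-0.08,0,0,0],[0,0,0,-0.08,0,0,0],[0,0,0,-0.08,0,0,0],[0,0,0,-0.04,0,0,0],[0,0,0,0,0,0,0],[1,0,0,0,0,0,0],[1,0,0,0,0,0,0],[1,0,0,0,0,0,0],[1,0,0,0,0,0,0]]' 90
python3 - <<'E'
from h import *
s=env.get_state();print(s['position'],s['ft_force'],s['moment'],s['opening'])
im=env.get_image('side'); cv2.imwrite('pics/side14.png',im[:,:,::-1]); crop('side',im,290,150,370,210,'s14.png')
im=env.get_image('top'); crop('top',im,270,200,350,260,'t14.png')
E
```

```text
clock: 23.05
position: [0.4509, -0.3303, 0.0773]
tool_rot: [0.001, 0.778, 0.628, 0.0]
ft_force: [0.6, 1.8, 5.7]
opening: 0.463
[ 0.45085137 -0.3303214   0.07727401] [0.64125677 1.82314346 5.68567182] [ 0.16312599 -0.07588929 -0.04799036] 0.4627188229800647
s14.png 10.0 290 150
t14.png 10.0 270 200
```

View pics/s14.png

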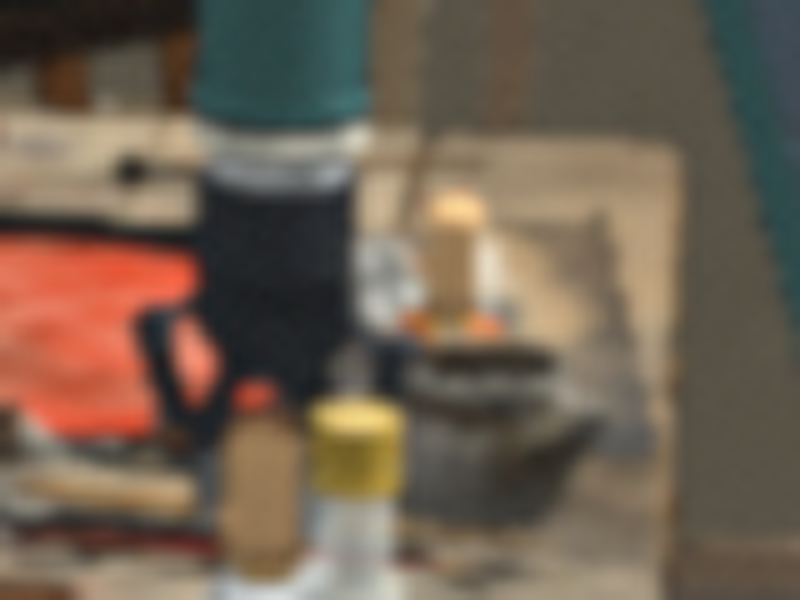

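View pics/t14.png

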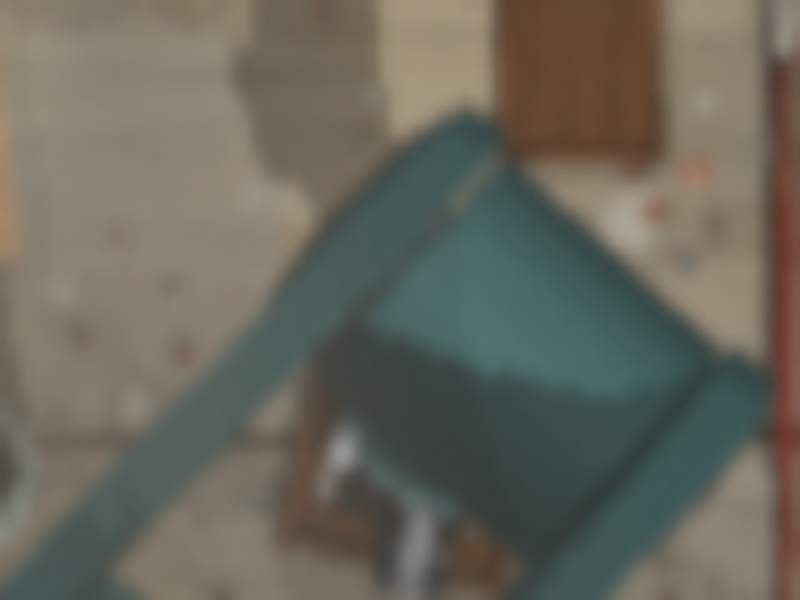

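```bash
python3 -m crank '[[1,0,0,0.1,0,0,0],[1,0,0,0.15,0,0,0],[1,0,0,0.15,0,0,-0.0661],[1,0.067,0.1443,0,0,0,-0.0661],[1,0.067,0.1443,0,0,0,-0.0661],[1,0.067,0.1443,0,0,0,-0.0661],[1,0.067,0.1443,0,0,0,-0.0661],[1,0,0.1443,0,0,0,-0.0661],[1,0,0.1443,0,0,0,-0.0661],[1,0,0.1443,0,0,0,-0.0661]]' 90
python3 - <<'E'
from h import *
s=env.get_state();print(s['position'],s['ft_force'],s['moment'],s['opening'],s['tool_rot'])
im=env.get_image('side'); cv2.imwrite('pics/side15.png',im[:,:,::-1]); crop('side',im,230,120,370,225,'s15.png')
E
```

```text
clock: 24.15
position: [0.528, -0.0284, 0.1955]
tool_rot: [-0.0, 0.992, 0.127, -0.0]
ft_force: [0.6, 0.1, -4.8]
opening: 0.458
[ 0.52799129 -0.02842911  0.19553395] [ 0.58832172  0.11608176 -4.837647  ] [ 0.01276382 -0.04735646 -0.05652857] 0.45795556041992364 [-2.17103167e-04  9.91844109e-01  1.27455793e-01 -4.86350437e-04]
s15.png 5.714285714285714 230 120
```

View pics/s15.png

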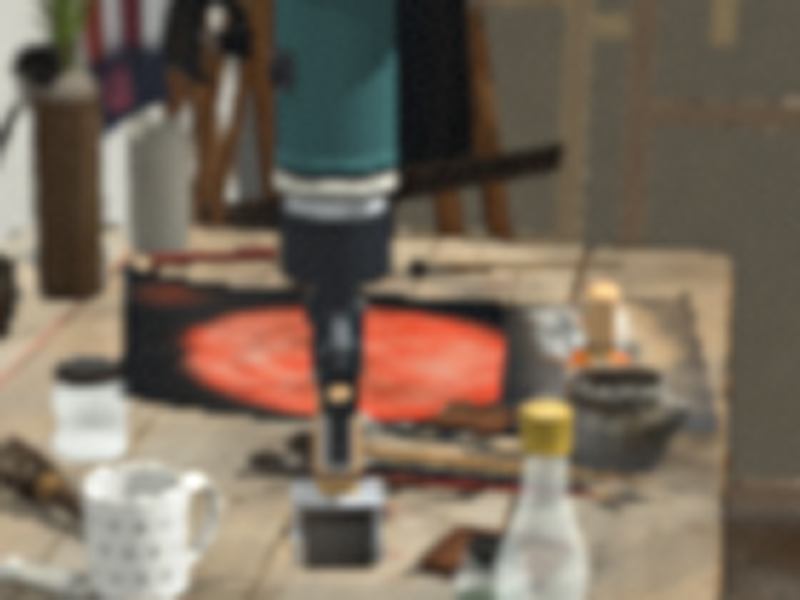

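```bash
python3 -m crank '[[1,-0.002,0.002,-0.04,0,0,-0.0679],[1,0,0,-0.07,0,0,0],[1,0,0,-0.07,0,0,0],[1,0,0,-0.07,0,0,0],[1,0,0,-0.03,0,0,0],[1,0,0,-0.01,0,0,0],[1,0,0,0,0,0,0],[1,0,0,0,0,0,0],[1,0,0,0,0,0,0],[1,0,0,0,0,0,0]]'
python3 - <<'E'
from h import *
s=env.get_state();print(s['position'],s['ft_force'],s['moment'],s['opening'],s['tool_rot'])
im=env.get_image('side'); cv2.imwrite('pics/side16.png',im[:,:,::-1]); crop('side',im,250,185,350,260,'s16.png')
im=env.get_image('top'); crop('top',im,190,190,270,250,'t16.png')
E
```

```text
clock: 25.2
position: [0.5288, -0.0297, 0.1096]
tool_rot: [0.0, 0.998, 0.06, 0.001]
ft_force: [-0.2, 0.0, -4.8]
opening: 0.458
[ 0.52878553 -0.02972729  0.10961598] [-0.15623645  0.00962221 -4.78338589] [-0.02693894 -0.05212478 -0.04787779] 0.45762153219458324 [1.38440312e-04 9.98218711e-01 5.96563970e-02 7.07845791e-04]
s16.png 8.0 250 185
t16.png 10.0 190 190
```

View pics/s16.png

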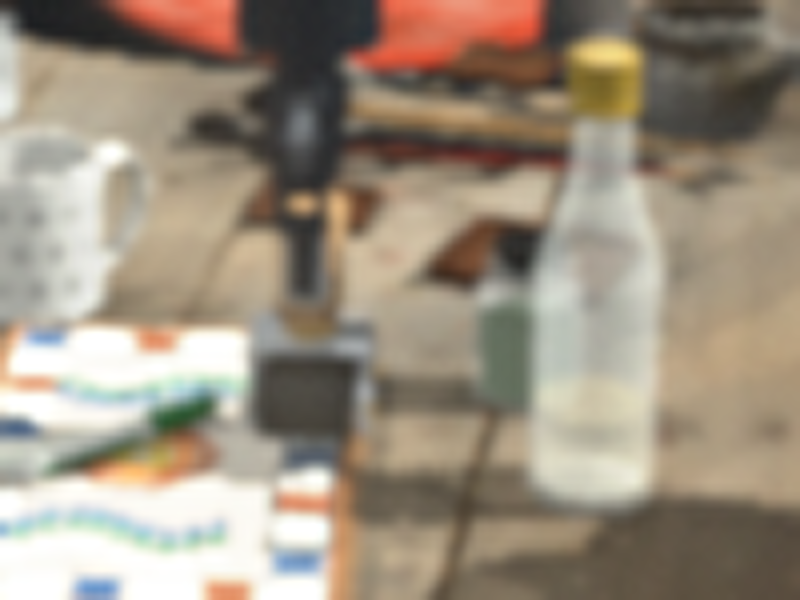

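View pics/t16.png

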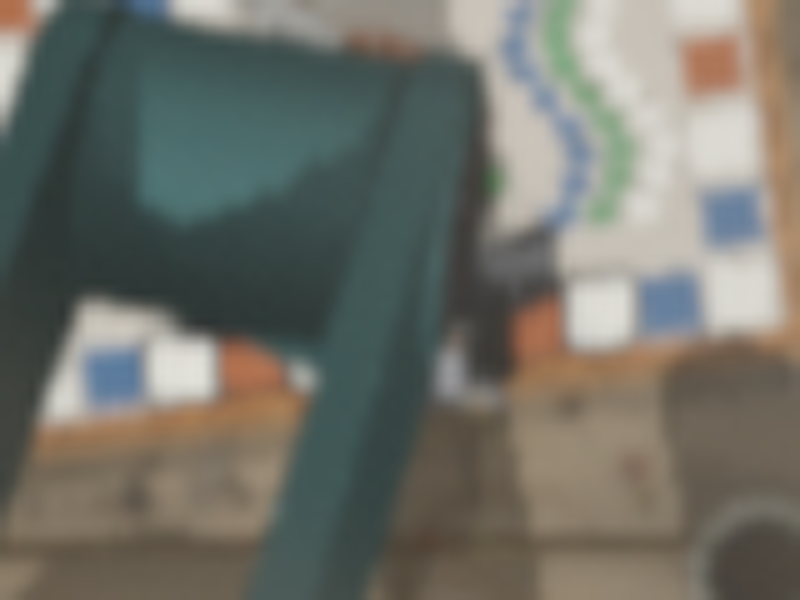

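```bash
python3 -m crank '[[1,0,0,-0.015,0,0,0],[1,0,0,-0.012,0,0,0],[1,0,0,-0.01,0,0,0],[1,0,0,-0.009,0,0,0],[1,0,0,-0.007,0,0,0],[1,0,0,-0.005,0,0,0],[1,0,0,0,0,0,0],[1,0,0,0,0,0,0],[1,0,0,0,0,0,0],[1,0,0,0,0,0,0]]'
python3 -c "
from plant import env
s=env.get_state();print(s['position'],s['ft_force'],s['moment'])"
```

```text
clock: 26.3
position: [0.5287, -0.0305, 0.0932]
tool_rot: [0.001, 0.998, 0.06, 0.001]
ft_force: [-4.6, -2.7, 15.7]
opening: 0.46
[ 0.52872735 -0.03046533  0.0931785 ] [-4.59578408 -2.73158643 15.7480321 ] [-0.48685376  1.07714598 -0.04816332]
```

```bash
python3 -m crank '[[1,0,0,-0.004,0,0,0],[1,-0.0056,0.0497,0,0,0,0],[1,-0.0056,0.0497,0,0,0,0],[1,-0.0056,0.0497,0,0,0,0],[1,-0.0056,0.0497,0,0,0,0],[1,-0.0056,0.0497,0,0,0,0],[1,-0.0056,0.0497,0,0,0,0],[1,-0.0056,0.0497,0,0,0,0],[1,-0.0056,0.0497,0,0,0,0],[1,0,0,0,0,0,0]]'
python3 -c "
from plant import env
s=env.get_state();print(s['position'],s['ft_force'],s['moment'],s['tool_rot'])"
```

```text
clock: 27.3
position: [0.518, 0.0913, 0.0931]
tool_rot: [-0.0, 0.998, 0.06, 0.004]
ft_force: [-1.5, 0.1, 20.2]
opening: 0.46
[0.51803673 0.09134417 0.09313115] [-1.4721394   0.11687029 20.15405236] [0.15820389 0.38560646 0.00291122] [-3.01915170e-04  9.98177025e-01  6.02479548e-02  3.56648649e-03]
```

```bash
python3 -m crank '[[1,0.003,-0.053,-0.002,0,0,0],[1,0.0053,-0.053,0,0,0,0],[1,0.0053,-0.053,0,0,0,0],[1,0.0053,-0.053,0,0,0,0],[1,0.0053,-0.053,0,0,0,0],[1,0.0053,-0.053,0,0,0,0],[1,0.0053,-0.053,0,0,0,0],[1,0.0053,-0.053,0,0,0,0],[1,0.0053,-0.053,0,0,0,0],[1,0.0053,-0.053,0,0,0,0]]'
python3 -c "
from plant import env
s=env.get_state();print(s['position'],s['ft_force'],s['moment'],s['tool_rot'])"
python3 -m crank '[[1,0.0053,-0.05,0,0,0,0],[1,0.0053,-0.05,0,0,0,0],[1,0.0053,-0.05,0,0,0,0],[1,0.0053,-0.05,0,0,0,0],[1,0.0053,-0.05,0,0,0,0],[1,0,0,0,0,0,0],[1,0,0,0,0,0,0],[1,-0.0053,0.05,0,0,0,0],[1,-0.0053,0.05,0,0,0,0],[1,0,0,0,0,0,0]]'
python3 - <<'E'
from h import *
s=env.get_state();print(s['position'],s['ft_force'],s['moment'],s['opening'],s['tool_rot'])
im=env.get_image('side'); cv2.imwrite('pics/side17.png',im[:,:,::-1]); crop('side',im,240,185,340,260,'s17.png')
E
```

```text
clock: 28.3
position: [0.5323, -0.0692, 0.093]
tool_rot: [-0.0, 0.998, 0.059, 0.003]
ft_force: [-4.2, 2.9, 28.8]
opening: 0.458
[ 0.53227573 -0.06920126  0.09304734] [-4.24250188  2.92775004 28.8441025 ] [ 5.74702583e-01  1.02996772e+00 -9.27821497e-04] [-4.03401834e-04  9.98241506e-01  5.92225313e-02  2.53466349e-03]
clock: 29.3
position: [0.5364, -0.1142, 0.0931]
tool_rot: [0.001, 0.998, 0.06, 0.002]
ft_force: [-5.3, 0.3, 27.0]
opening: 0.46
[ 0.53637612 -0.11417399  0.09307527] [-5.27262032  0.3479419  27.02741641] [ 0.17972886  1.27696364 -0.00966612] 0.4595573729682719 [9.28196481e-04 9.98192177e-01 6.00615580e-02 2.03101388e-03]
s17.png 8.0 240 185
```

View pics/s17.png

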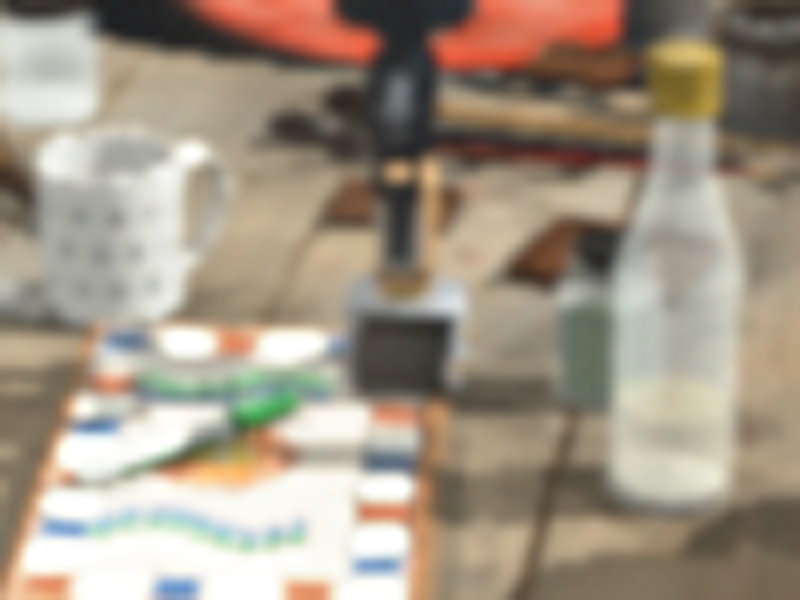

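```bash
python3 -m crank '[[1,-0.0073,0.0673,-0.001,0,0,0],[1,-0.0073,0.0673,0,0,0,0],[1,-0.0073,0.0673,0,0,0,0],[1,-0.0073,0.0673,0,0,0,0],[1,-0.0073,0.0673,0,0,0,0],[1,-0.0073,0.0673,0,0,0,0],[1,-0.0073,0.0673,0,0,0,0],[1,-0.0073,0.0673,0,0,0,0],[1,-0.0073,0.0673,0,0,0,0],[1,-0.0073,0.0673,0,0,0,0]]'
python3 - <<'E'
from h import *
s=env.get_state();print(s['position'],s['ft_force'],s['moment'],s['opening'],s['tool_rot'])
im=env.get_image('side'); cv2.imwrite('pics/side18.png',im[:,:,::-1]); crop('side',im,240,185,340,260,'s18.png')
im=env.get_image('top'); crop('top',im,190,190,270,250,'t18.png')
E
```

```text
clock: 30.35
position: [0.518, 0.0878, 0.0931]
tool_rot: [0.001, 0.998, 0.06, 0.005]
ft_force: [1.0, -3.4, 23.7]
opening: 0.456
[0.51804041 0.08780825 0.09313065] [ 0.97949198 -3.42070805 23.68744155] [-0.62305377 -0.01818458  0.06584198] 0.4559034632491834 [7.22995723e-04 9.98187744e-01 5.99403854e-02 5.27775589e-03]
s18.png 8.0 240 185
t18.png 10.0 190 190
```

View pics/s18.png

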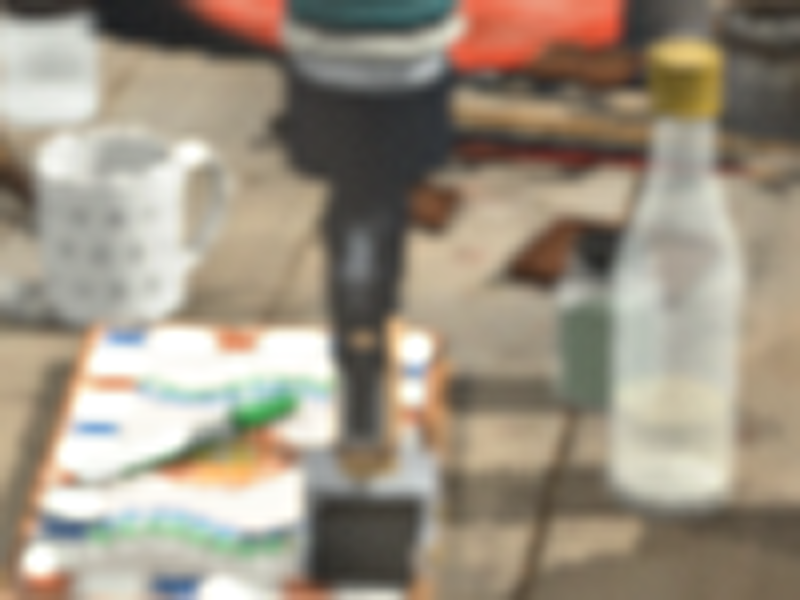

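View pics/t18.png

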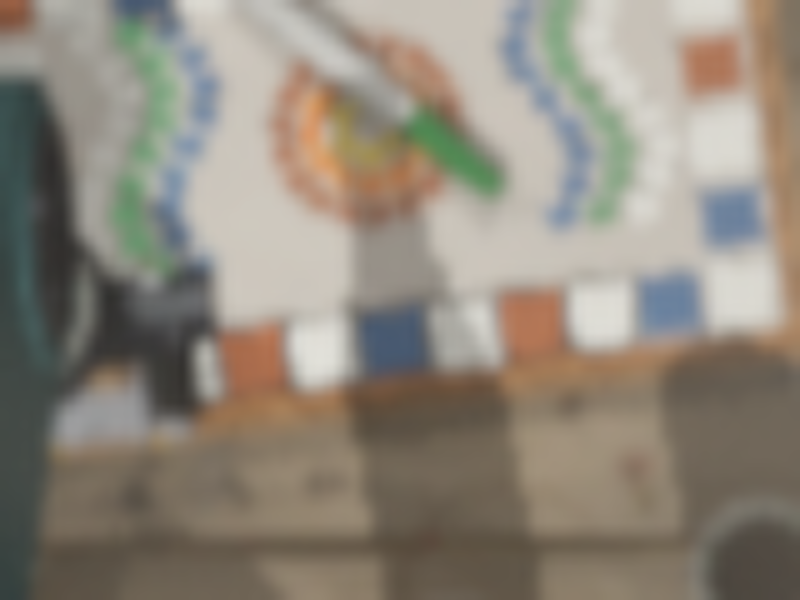

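```bash
python3 -m crank '[[1,0,0,0.12,0,0,0],[1,0,0,0.15,0,0,0],[1,0,-0.1,0.1,0,0,0.0661],[1,0.01,-0.15,0,0,0,0.0661],[1,0.01,-0.15,0,0,0,0.0661],[1,0,-0.15,0,0,0,0.0661],[1,0,-0.15,0,0,0,0.0661],[1,0,-0.15,0,0,0,0.0661],[1,-0.05,-0.15,0,0,0,0.0661],[1,-0.05,-0.15,0,0,0,0.0661]]'
python3 -c "
from plant import env
s=env.get_state();print(s['position'],s['ft_force'],s['moment'],s['tool_rot'])"
```

```text
clock: 31.45
position: [0.4888, -0.2546, 0.1997]
tool_rot: [-0.0, 0.82, 0.572, -0.0]
ft_force: [1.3, -0.7, -4.8]
opening: 0.458
[ 0.48880241 -0.25459917  0.19966937] [ 1.31959222 -0.73707852 -4.80984352] [ 0.03902569 -0.03279608  0.05233886] [-4.26764123e-04  8.19925554e-01  5.72469998e-01 -7.92833056e-05]
```

```bash
python3 -m crank '[[1,-0.0423,-0.0843,0,0,0,0.0667],[1,-0.0423,-0.0843,0,0,0,0],[1,-0.0423,-0.0843,0,0,0,0],[1,0,0,-0.06,0,0,0],[1,0,0,-0.08,0,0,0],[1,0,0,-0.08,0,0,0],[1,0,0,-0.06,0,0,0],[1,0,0,0,0,0,0],[1,0,0,0,0,0,0],[1,0,0,0,0,0,0]]'
python3 - <<'E'
from h import *
s=env.get_state();print(s['position'],s['ft_force'],s['moment'],s['tool_rot'])
im=env.get_image('top'); cv2.imwrite('pics/top19.png',im[:,:,::-1]);crop('top',im,190,190,270,250,'t19.png');crop('top',im,270,200,350,260,'t19b.png')
im=env.get_image('side'); crop('side',im,262,218,312,255,'s19.png')
E
```

```text
clock: 32.45
position: [0.4521, -0.3295, 0.1173]
tool_rot: [0.001, 0.78, 0.626, 0.0]
ft_force: [-0.4, -0.8, -4.1]
opening: 0.455
[ 0.45209808 -0.32946156  0.11728671] [-0.3724343  -0.77241469 -4.09067448] [-0.05787599 -0.02214487 -0.01827474] [8.02220741e-04 7.79766233e-01 6.26070260e-01 9.03663430e-05]
t19.png 10.0 190 190
t19b.png 10.0 270 200
s19.png 16.0 262 218
```

View pics/t19.png

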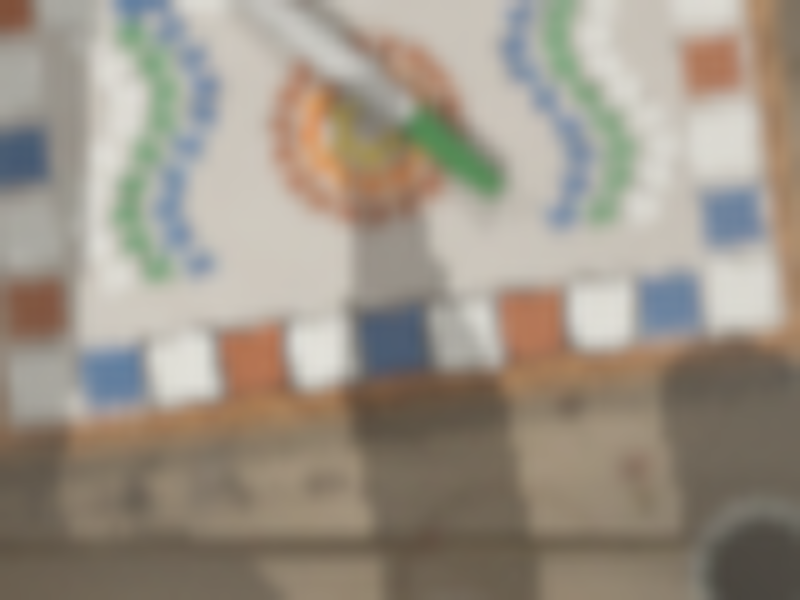

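View pics/t19b.png

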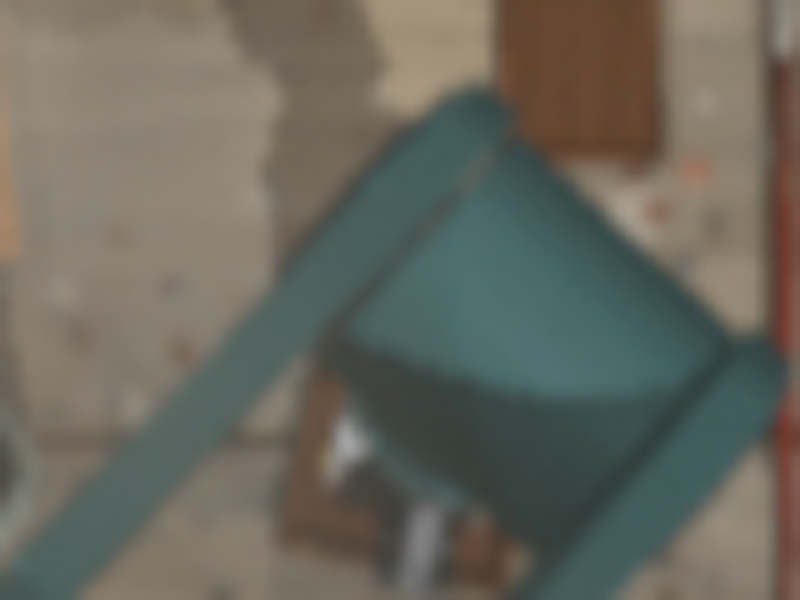

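View pics/s19.png

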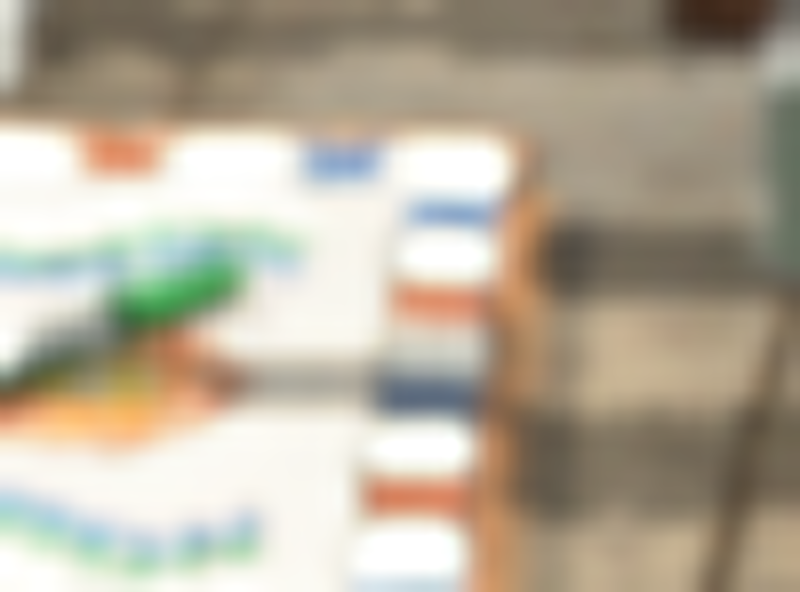

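```bash
python3 -m crank '[[1,-0.004,-0.003,-0.03,0,0,0],[1,0,0,-0.04,0,0,0],[1,0,0,-0.03,0,0,0],[1,0,0,-0.02,0,0,0],[1,0,0,-0.01,0,0,0],[1,0,0,-0.005,0,0,0],[1,0,0,0,0,0,0],[1,0,0,0,0,0,0],[1,0,0,0,0,0,0],[1,0,0,0,0,0,0]]'
python3 -c "
from plant import env
s=env.get_state();print(s['position'],s['ft_force'],s['moment'],s['tool_rot'])"
```

```text
clock: 33.55
position: [0.4518, -0.3299, 0.0773]
tool_rot: [0.001, 0.78, 0.626, 0.001]
ft_force: [1.2, 4.6, 7.6]
opening: 0.458
[ 0.45175856 -0.32994199  0.07727215] [1.15652836 4.63808716 7.56899869] [ 0.75630585 -0.28035112  0.06453129] [0.00114044 0.77995304 0.62583636 0.00089185]
```

```bash
python3 -m crank '[[1,0,0,0.003,0,0,0],[0,0,0,0,0,0,0],[0,0,0,0,0,0,0],[0,0,0,0,0,0,0],[0,0,0,0,0,0,0],[0,0,0,0.06,0,0,0],[0,0,0,0.1,0,0,0],[0,0,0,0.15,0,0,0],[0,0,0,0.15,0,0,0],[0,0,0,0.1,0,0,0]]'
python3 -m crank '[[0,-0.06,-0.15,0,0,0,0],[0,-0.06,-0.15,0,0,0,0],[0,-0.06,-0.15,0,0,0,0],[0,-0.06,-0.15,0,0,0,0],[0,0,0,0,0,0,0],[0,0,0,0,0,0,0],[0,0,0,0,0,0,0],[0,0,0,0,0,0,0],[0,0,0,0,0,0,0],[0,0,0,0,0,0,0]]'
python3 - <<'E'
from h import *
s=env.get_state();print(s['position'],s['ft_force'],s['moment'],s['dq'])
im=env.get_image('top'); cv2.imwrite('pics/top20.png',im[:,:,::-1]);crop('top',im,175,160,335,280,'t20.png')
im=env.get_image('side'); cv2.imwrite('pics/side20.png',im[:,:,::-1]);crop('side',im,220,180,360,285,'s20.png')
E
```

```text
clock: 34.55
position: [0.4509, -0.3306, 0.2481]
tool_rot: [0.002, 0.78, 0.626, 0.0]
ft_force: [0.5, -1.0, 0.1]
opening: 1.0
clock: 35.55
position: [0.3788, -0.509, 0.245]
tool_rot: [0.0, 0.779, 0.627, 0.0]
ft_force: [0.3, 0.8, -0.5]
opening: 0.997
[ 0.37878274 -0.50895516  0.24497472] [ 0.32000784  0.83963224 -0.46666456] [-0.00489239  0.01421726  0.01283523] [-0.00431348  0.00149114 -0.00347278 -0.0020435   0.00062459 -0.0006688 ]
t20.png 5.0 175 160
s20.png 5.714285714285714 220 180
```

View pics/t20.png

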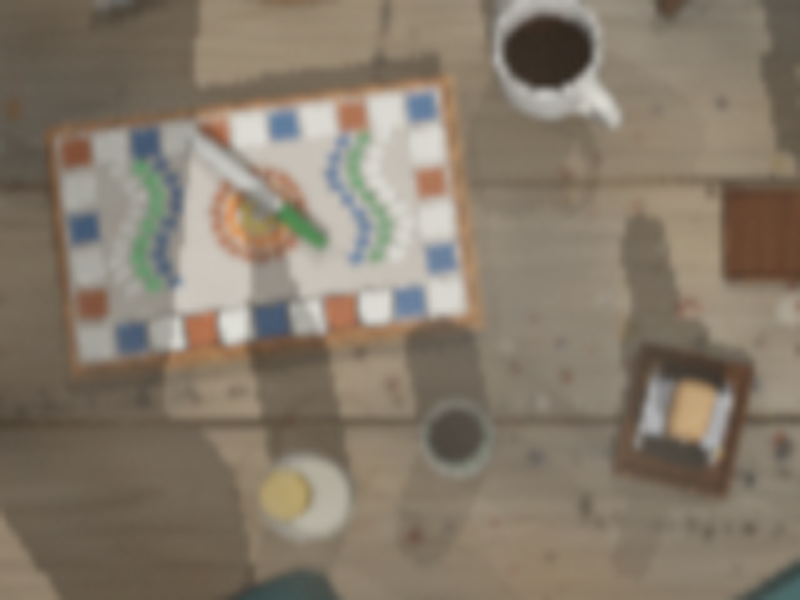

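View pics/s20.png

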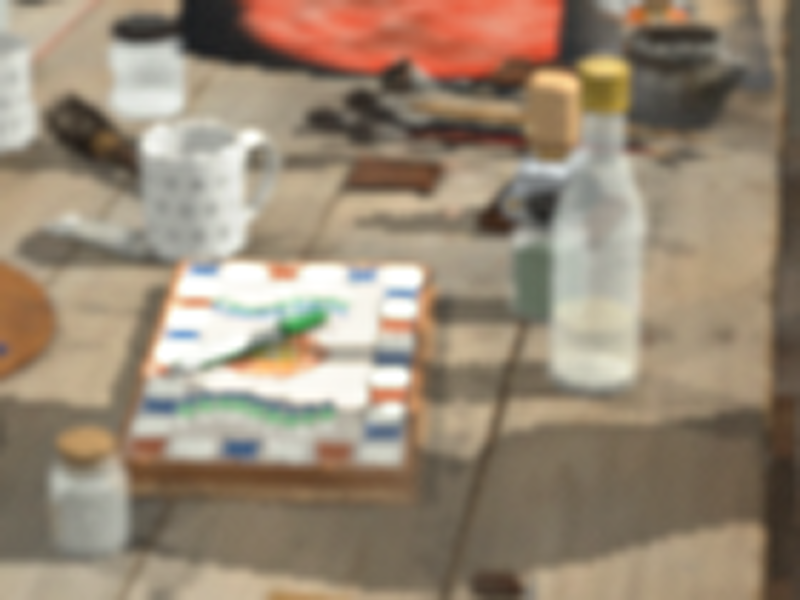

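The top view shows the roller back at its starting spot, with its grip at (692,412) in the zoom. The new tile fills the gap at about (308,318) and none of the bystanders has moved. Handing in.

```bash
python3 -c "
from plant import env
print(env.finish_job()); print(env.get_state()['clock'])"
```

```text
the job is handed in; nothing more can be done
None
the job is handed in; nothing more can be done
```

I laid the tile in the gap, rolled the row flush and stood the roller back in its tray. I handed the job in at about 35.7 s on the robot's clock, and the environment gave no verdict.

**Tile:** The first tries at laying the tile were too far toward the right-hand neighbour (tile 5). I pushed the held tile down five times with 13–19 N, and it dropped in tilted. I regripped it higher, moved it about 5.5 mm along the row, and it then lay flat between its neighbours.

**Rolling:** I pressed the roller down over the gap, then rolled the full row in three passes at about 20–30 N. The tool height read 93.0–93.2 mm at every check. That is the height I expected for flush from the tool height when gripping the roller in its tray. The side view shows the whole row visibly lower than before.

**Final checks:**
- **Roller:** it is upright at its starting spot in the tray, let go.
- **Bystanders:** the mug, bottle, jars and marker look unmoved in both final pictures. The sanding block was outside those close-ups; it was unmoved when I lifted the tile and I did not go near it again.
- **Arm:** it is clear of everything.

**Open doubts:**
- **Tile 5:** the early pushes seem to have pressed it down with the held tile rather than the roller. I inferred this from the contact height and did not measure it.
- **Finger force on the panel:** I could not separate finger contact from tile contact in those pushes. I think the force went through the tile, but I cannot rule out that the 12 N limit was touched.
- **Side camera:** it disagreed with the top camera by up to about 5 mm, so I relied on comparing positions within one picture.

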